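# Square a ceramic insulator plate into the corner of a marking jig

## Task

Take the wooden-handled pusher out of its stand and use its foot to nudge the white ceramic plate, flat on the jig, into the jig's square corner: first against the bar of the long fence until it lies flush there under a light press of about 5 N, then along that bar to the short fence's bar under the same light press, so that it ends touching both. The bars are adjustable, so feel for them; the plate is brittle: never press it hard against a fence (12 N would chip it), and do not touch it with the gripper. Then stand the pusher upright in its stand again, and leave the other things on the bench and on the jig where they are.

Things in the scene. Friction and masses are not known exactly. Their poses are not given: they have to be found in the camera images.
- jig: Fixed marking jig: dark steel bed 244 x 222 mm, 12 mm thick, on the bench. Origin at the centre of its underside; x along the 244 mm side, z up. Two fences on its +y and +x sides form a square inner corner: each a fixed steel rail with an adjustable aluminium bar before it, clamped at an unknown place 0 to 20 mm inwards (differs per bar and run; no reading gives it), parallel to the jig's axes.
- corner (a point): Point on the bed's top (12 mm above the bench) where the two bars' working faces would meet if both were at their outermost setting. Axes as the jig's. The bars really stand 0 to 20 mm to -y (long) and 0 to 20 mm to -x (short) of it. With both outermost the seated plate's centre would be 60 mm to -x and 45 mm to -y of this point.
- long_fence: Fixed steel rail on the jig's +y side, 190 mm long (along the jig's x), 12 mm thick, 16 mm high above the bed, with the adjustable aluminium bar (190 mm long, 13 mm thick, 20 mm high) on its -y side. Origin at the centre of the rail's underside; the bar's working face (towards -y) is 19 to 39 mm from it, by its setting. The clamped bar does not give.
- short_fence: The same on the jig's +x side: fixed steel rail 145 mm long (along the jig's y), with the adjustable aluminium bar (145 mm long, 13 mm thick, 20 mm high) on its -x side. Origin at the centre of the rail's underside; the bar's working face (towards -x) is 19 to 39 mm from it, depending on the setting.
- long_feeler (a joint): Steel feeler pin, 6 mm diameter, in the face of the long fence's bar, 15 mm to -x of the bar's middle, 4 mm above the bed, on a very light spring (about 0.1 N). Value in m: 0 sticking out 5 mm, 0.005 pushed in flush with the face: it reads how near the plate's edge is to the bar (gap of 5 mm or more: 0).
- short_feeler (a joint): The same pin in the face of the short fence's bar, 35 mm towards +y from the bar's middle.
- plate_mid (a point): Centre of the loose, brittle white ceramic plate, 120 mm (its x) x 90 mm (its y) x 8 mm thick, about 0.22 kg, lying flat on the jig's bed, this point 16 mm above the bench. It starts 5 to 80 mm short of both bars, turned by up to 0.3 rad to the jig, its long edge roughly along the long fence. Sliding it over the bed takes 0.3 to 0.8 N.
- pusher_grip (a point): Point on the axis of the loose, upright pusher, 48 mm above its underside, at the height to grip. Round black plastic foot, 32 mm diameter, 14 mm high; on it a square light-wood handle 20 x 20 mm, up to 78 mm above the underside; 0.12 kg. x and y square to the handle's flats, z up. It starts standing in its stand. To push, hold the foot's underside about 3 mm above the bed.
- stand_floor (a point): Centre of the inner floor, 5 mm above the bench, of the pusher's stand: a fixed square grey tray, 54 x 54 mm outside, 44 x 44 mm inside, rim 14 mm above the bench. x and y along its sides. Its place differs every time.
- gauge_mid (a point): Centre of a small loose steel gauge block, 24 x 14 x 12 mm, lying on the jig's bed near the corner of the bed at +x, -y of the jig. To be left alone.
- carton: Bystander: loose cardboard carton 120 x 160 mm, 90 mm high, on the left of the bench. Origin at the centre of its underside. To be left alone.
- knife: Bystander: loose closed grey knife handle 130 x 22 x 14 mm lying on the bench on the right of the stand. Origin at the centre of its underside. To be left alone.

How it is judged:
On the way, in this order (a step that is already met when the one before it is completed fails the run):
1. the pusher is lifted out of its stand (height (world z) of pusher_grip above 0.075 m), for 0.1 s.
2. the plate lies flush with the long fence's bar (within 2 mm by its feeler, and 0.025 rad) and the pusher presses it there with at least 2 N (value of joint long_feeler above 0.003 m and angle between the x axis of plate_mid and the x axis of corner, either way round below 0.025 rad and contact force between plate and long_fence above 2 N and contact force between pusher and plate above 1 N), for 0.2 s.
3. the plate touches both bars (within 2 mm and 0.025 rad) and the pusher presses it against the short fence's bar with at least 2 N (value of joint each of long_feeler, short_feeler above 0.003 m and angle between the x axis of plate_mid and the x axis of corner, either way round below 0.025 rad and contact force between plate and short_fence above 2 N and contact force between pusher and plate above 1 N), for 0.2 s.
At the end, for the whole second after the job is handed in: The plate lies flat on the bed and at rest, within 2 mm of both bars (each feeler pressed in past 3 of its 5 mm) and 0.025 rad of square; the pusher stands upright on the floor of its stand, released and at rest (value of joint each of long_feeler, short_feeler above 0.003 m and angle between the x axis of plate_mid and the x axis of corner, either way round below 0.025 rad and height (world z) of plate_mid below 0.018 m and angle between plate_mid's own z axis and vertical below 0.03 rad and horizontal distance between pusher_grip and stand_floor below 0.012 m and angle between pusher_grip's own z axis and vertical below 0.06 rad and height (world z) of pusher_grip below 0.056 m and linear speed of each of plate, pusher below 0.01 m/s); the robot touches nothing.
It fails at once if the plate is pressed against a fence with more than 12 N (contact force between plate and long_fence above 12 N or contact force between plate and short_fence above 12 N).
It fails at once if the gripper or arm touches the plate (contact force between any of the fingers, the arm and plate above 0.3 N).
It fails at once if the plate is tipped off the bed (angle between plate_mid's own z axis and vertical above 0.1 rad).
It fails at once if the gauge block, the carton or the knife is moved by more than 10 mm (distance of any of gauge_mid, carton, knife from where it was at the start of the episode above 0.01 m).
It also fails if it takes over 72 s, if anything falls off the work surface, if the arm or the gripper's body presses on something with over 40 N, if the wrist force passes 120 N, or if a joint passes its speed limit or range.

## Robot

A 6-joint arm with a two-finger parallel gripper is mounted at the origin on the work surface. World frame = base frame: x ahead of the robot, y to its left, z up, the work surface at z = 0. Lengths are in m, angles in rad, forces in N, time in s.
With the tool pointing down it reaches from about 0.375 to 0.9 m from the base axis. Payload 3.1 kg.
Tool frame: the origin (TCP) lies on the centre line of the jaws, within the pads' length; the fingertips stand 25 mm ahead of it and the grasp point (between the pads) lies 6 mm ahead of it (manip.tips_ahead is the distance from the TCP to the fingertips, in m); z points along the fingers, y is the direction in which the jaws open and shut (so a half turn about z gives the same grasp; the last joint's range is limited). The gripper opens to 85 mm and grips with 20 to 120 N. Pads are 22 mm wide; open, the fingers measure 114 mm over their backs; the gripper's body (76 mm by 85 mm) begins 54 mm behind the grasp point. The pads swing forward as they close: fully open they stand 13 mm farther back than shut.
Start: joints at [-1.375, 0.527, 1.433, -0, 1.181, -0.178], TCP at [0.229, -0.582, 0.256] pointing down, gripper open.
Joint ranges: [-3.08, 3.08], [-0.75, 2.2], [0.22, 2.44], [-1.43, 4.57], [0, 2.65], [-2.85, 2.85]. Speed limits (rad/s): [2.79, 2.79, 3.14, 3.14, 3.14, 3.14].

## Interface

Orientations are given as a unit quaternion [x, y, z, w].
In Python, from station import manip gives the robot as it stands.
- The arm moves only by the tool play_rows, never from a script. Its argument "steps" is a list that holds one entry, the list of rows, each a list of 6 numbers: the shift along the tool's x, y, z in m, then the turn, a rotation vector about the tool's x, y, z in degrees. In form: [[[x, y, z, rx, ry, rz], ...]]. A call has 1 to 10 rows; each row shifts and turns the commanded pose from where the row before left it, along the tool's axes as they then stand; what a row does not reach is not made up. A row lasts 1/8 s, in which the tool goes at most 62.5 mm and 10.7 degrees, less where a joint would pass 70% of its speed; a pose out of reach is approached as far as the arm can. A call is refused whole if a number of a shift passes 0.0625 or a number of a turn 10.7, either way. A call with a gripper value outside its range is refused whole. "fingers" is the opening, from 0 (shut) to 1 (fully open), set as the call begins (left out, the last holds). The fingers move at their own pace and stop on an object; "squeeze" is the grip in N (left out, the last holds). Time passes only in rows, so rows that do not move let the fingers close. It gives the time, the measured TCP pose, the force and the opening at its end, in the units of the state.
- manip.sense(): the state, without advancing time (a new reading comes with each control period).
- manip.snapshot(name): name is "side" or "top" or "wrist"; returns a dict with "img" (384x512x3 uint8, red, green, blue), "K" (3x3 intrinsics, pixels), "world_from_camera" (4x4, takes a point from camera to world coordinates). Camera axes: x right, y down, z forward; pixel columns grow to the right and rows downward; lengths in m; the calibration is good to about 2 mm. A picture is of the moment at which its call begins. There is no depth.
- manip.sign_off(): hands the job in, once; it reports no verdict.
Trained networks look in a picture, given as the dict that the camera call returned (one of the last four; its "shot" number tells which), for a name from the list of things; names that differ only in an ending like _2 or _b are one class to them, and where a whole thing is asked for, a point or a joint stands for the part that bears it (a point fixed in the world has none). Each returns a list of dicts, best first, with "score" (0 to 1); they miss things now and then, are a little off and sometimes report something else, mostly with a low value. They report only what shows in the picture. A call takes as long as a camera call.
- manip.regions_of(label, picture): "pixels" (384x512 bool, what is visible of it) and "rect" ([left, top, right, bottom] in pixels, round what is visible of it).
- manip.pinpoint(label, picture): "point" ([column, row] in pixels: a listed point, or the origin of a listed thing).
The state is a dict: "t": time; "q": joint angles; "qd": joint speeds; "tau": joint torques, N m; "tcp_pos": TCP position; "tool_rot": TCP orientation; "force": force on the tool from outside, world axes, zero at the start; "ft_torque": the same for the moment, N m; "finger_gap": opening from 0.0 (shut) to 1.0 (fully open).
Only numpy, scipy, OpenCV 4.12 (cv2) and the standard library are available. Lean on these libraries where they do the work, as an engineer would, in place of code of your own. Each camera call takes 0.05 s, during which the arm holds its last target.

## Working session

There is one attempt and no reset: what is moved stays moved. The work goes in short steps, Python scripts to look and compute and a tool call to move; the robot and the scene stay as the last step left them, time stands still between calls to the robot, and variables do not carry over. Pictures are saved under pics/ and viewed, and the job is handed in when it is done.

Besides the shell and the picture viewer there is one more tool, called after ">>>" by a JSON object that holds its "name" and its "arguments". play_rows: Moves the arm, as the interface text tells. Its arguments: {"type":"object","properties":{"steps":{"type":"array"},"fingers":{"type":"number"},"squeeze":{"type":"number"}},"required":["steps"]}

```bash
mkdir -p pics; ls
cat > h.py <<'E'
import numpy as np, cv2
from station import manip
def save(s,n,crop=None,scale=1.5):
    im=s["img"][:,:,::-1]
    if crop: l,t,r,b=crop; im=im[t:b,l:r]
    im=cv2.resize(np.ascontiguousarray(im),None,fx=scale,fy=scale,interpolation=cv2.INTER_CUBIC); cv2.imwrite("pics/"+n,im)
def ray(s,p,z):
    T=np.array(s["world_from_camera"]);K=np.array(s["K"])
    d=T[:3,:3]@np.linalg.inv(K)@np.array([p[0],p[1],1.]);o=T[:3,3]
    return o+d*(z-o[2])/d[2]
def proj(s,P):
    T=np.linalg.inv(np.array(s["world_from_camera"]));c=T[:3,:3]@np.array(P)+T[:3,3];c=np.array(s["K"])@c
    return c[:2]/c[2]
E
python3 - <<'E'
from h import *
print(manip.sense())
Z=dict(jig=0,corner=.012,long_fence=.012,short_fence=.012,plate_mid=.016,pusher_grip=.053,stand_floor=.005,gauge_mid=.018,carton=0,knife=0,long_feeler=.016,short_feeler=.016)
for n in ["top","side"]:
    s=manip.snapshot(n); save(s,n+"0.png")
    print(n,np.round(s["world_from_camera"],3).tolist(),np.round(s["K"],1).tolist())
    for l,z in Z.items():
        try:
            r=manip.pinpoint(l,s)
            for k in r[:2]: print(l,round(k["score"],2),np.round(k["point"],1),np.round(ray(s,k["point"],z),4))
        except Exception as e: print(l,e)
E
```

```text
pics
{'t': 0.0, 'q': array([-1.37449419e+00,  5.28484879e-01,  1.43391099e+00, -9.39821752e-06,
        1.18139202e+00, -1.78532954e-01]), 'qd': array([-2.08943886e-04, -8.15233248e-04,  1.00665678e-03,  6.15687456e-04,
       -5.33271747e-05,  2.36092195e-04]), 'tau': array([ 7.04891263e-04, -4.42351770e+01, -1.78023612e+01, -6.48348737e-05,
        8.48212367e-03, -2.75324425e-06]), 'tcp_pos': array([ 0.22869849, -0.5809391 ,  0.2553193 ]), 'tool_rot': array([ 9.82487754e-01,  1.86323933e-01, -1.40969655e-05, -1.09753903e-03]), 'force': array([-0.11485008,  0.19689544, -0.80234732]), 'ft_torque': array([0.01586381, 0.04012712, 0.00183655]), 'finger_gap': 0.9995536263612672}
top [[0.015, -0.997, 0.08, 0.534], [-1.0, -0.014, 0.023, -0.039], [-0.022, -0.08, -0.997, 1.003], [0.0, 0.0, 0.0, 1.0]] [[373.5, 0.0, 253.0], [0.0, 373.5, 193.8], [0.0, 0.0, 1.0]]
jig 0.82 [243.5 198.8] [0.6002 0.0096 0.    ]
jig 0.4 [360.4 268.7] [ 0.4198 -0.302   0.    ]
corner 0.62 [200.8 172.9] [0.6675 0.125  0.012 ]
long_fence 0.82 [199.1 203.5] [0.5852 0.1273 0.012 ]
short_fence 0.77 [228.4 157.9] [0.709  
[... 1040 characters left out ...]
07.6] [0.7103 0.0449 0.012 ]
plate_mid 0.8 [256.3 207.2] [ 0.5663 -0.022   0.016 ]
pusher_grip 0.45 [331.6 159.4] [ 0.4286 -0.3137  0.053 ]
stand_floor 0.43 [331.7 169.9] [ 0.4263 -0.3211  0.005 ]
gauge_mid 0.48 [214.7 190.1] [ 0.7233 -0.0366  0.018 ]
gauge_mid 0.21 [241.1 215.2] [0.5901 0.033  0.018 ]
carton 0.92 [206.6 323.9] [0.4909 0.3991 0.    ]
carton 0.16 [327.8 172. ] [ 0.4361 -0.3104  0.    ]
knife 0.74 [322.4 146.6] [ 0.5073 -0.4507  0.    ]
long_feeler it knows: carton, corner, gauge_mid, jig, knife, long_fence, plate_mid, pusher_grip, short_fence, stand_floor
short_feeler it knows: carton, corner, gauge_mid, jig, knife, long_fence, plate_mid, pusher_grip, short_fence, stand_floor
```

View pics/top0.png

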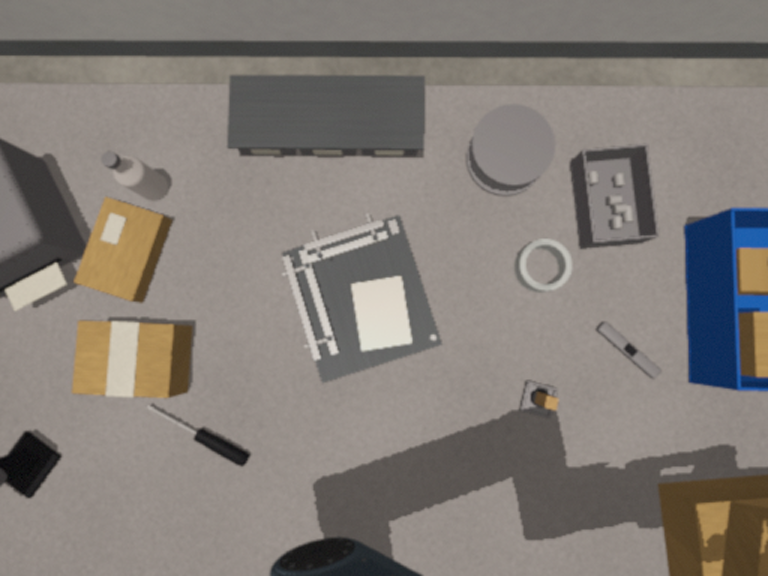

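View pics/side0.png

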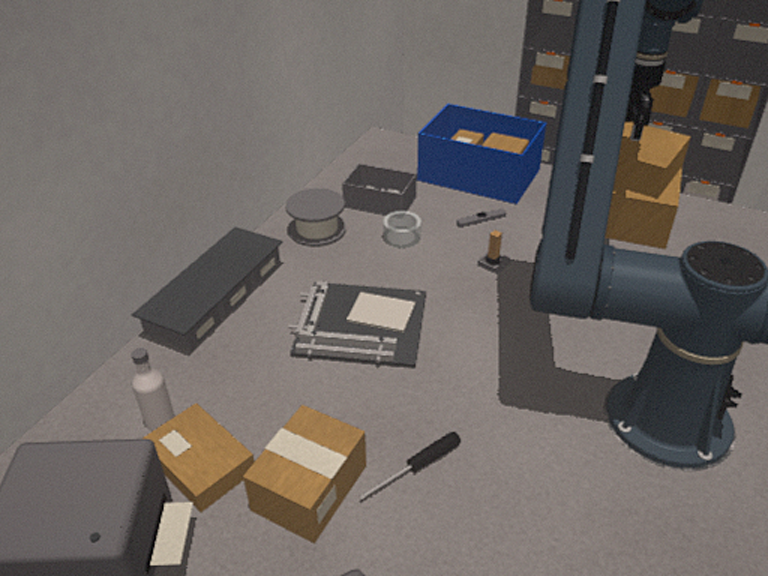

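```bash
cat >> h.py <<'E'
from scipy.spatial.transform import Rotation as R
def st(s=None):
    s=s or manip.sense(); Rm=R.from_quat(s["tool_rot"]).as_matrix()
    print("t",round(s["t"],2),"tcp",np.round(s["tcp_pos"],4),"yaw",round(np.arctan2(Rm[1,0],Rm[0,0]),4),"F",np.round(s["force"],2),"T",np.round(s["ft_torque"],2),"gap",round(s["finger_gap"],3),"q",np.round(s["q"],2),"zax",np.round(Rm[:,2],3))
    return np.array(s["tcp_pos"]),Rm
def to_tool(target):
    p,Rm=st(); d=Rm.T@(np.array(target)-p); print("tool shift",np.round(d,4)); return d
E
python3 - <<'E'
from h import *
s=manip.snapshot("wrist"); save(s,"w0.png",scale=1)
p,Rm=st(); T=np.array(s["world_from_camera"])
print("cam in tool",np.round(Rm.T@(T[:3,3]-p),4),np.round(Rm.T@T[:3,:3],3).tolist(),np.round(s["K"],1).tolist())
to_tool([0.55,-0.02,0.33])
s=manip.snapshot("top")
for l in ["jig","plate_mid","long_fence","short_fence","pusher_grip","stand_floor"]:
    for k in manip.regions_of(l,s)[:1]:
        m=k["pixels"].astype(np.uint8); c=max(cv2.findContours(m,0,cv2.CHAIN_APPROX_NONE)[0],key=len)
        b=cv2.boxPoints(cv2.minAreaRect(c)); print(l,round(k["score"],2),k["rect"],[np.round(ray(s,q,.015)[:2],3).tolist() for q in b])
E
```

```text
t 1.15 tcp [ 0.2288 -0.5816  0.2563] yaw 0.3748 F [ 0.25 -0.11 -0.32] T [-0.02 -0.02  0.  ] gap 1.003 q [-1.37  0.53  1.43 -0.    1.18 -0.18] zax [-0.  0. -1.]
cam in tool [ 0.0709 -0.0006 -0.1182] [[-0.0, -0.961, -0.278], [1.0, 0.0, -0.0], [0.0, -0.278, 0.961]] [[330.7, 0.0, 256.6], [0.0, 330.7, 194.8], [0.0, 0.0, 1.0]]
t 1.15 tcp [ 0.2288 -0.5816  0.2563] yaw 0.3748 F [ 0.25 -0.11 -0.32] T [-0.02 -0.02  0.  ] gap 1.003 q [-1.37  0.53  1.43 -0.    1.18 -0.18] zax [-0.  0. -1.]
tool shift [ 0.5045 -0.405  -0.0737]
jig 0.69 [187.7, 143.0, 292.4, 255.3] [[0.696, 0.178], [0.772, -0.045], [0.52, -0.128], [0.447, 0.09]]
plate_mid 0.78 [233.3, 184.7, 275.0, 232.6] [[0.627, 0.037], [0.645, -0.053], [0.524, -0.076], [0.506, 0.013]]
long_fence 0.57 [190.0, 166.6, 226.4, 242.8] [[0.669, 0.165], [0.686, 0.112], [0.505, 0.05], [0.488, 0.103]]
short_fence 0.87 [202.9, 144.8, 261.4, 172.6] [[0.702, 0.119], [0.746, -0.017], [0.703, -0.031], [0.659, 0.104]]
pusher_grip 0.69 [352.7, 258.7, 372.6, 273.7] [[0.426, -0.273], [0.454, -0.287], [0.431, -0.334], [0.403, -0.32]]
stand_floor 0.52 [345.5, 254.6, 369.7, 280.1] [[0.433, -0.25], [0.458, -0.282], [0.406, -0.32], [0.382, -0.288]]
```

View pics/w0.png

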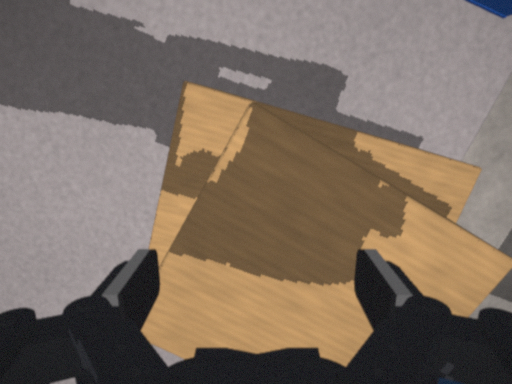

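>>> {"name": "play_rows", "arguments": {"steps": [[[0.05, -0.04, -0.012, 0, 0, 0], [0.05, -0.04, -0.012, 0, 0, 0], [0.05, -0.04, -0.012, 0, 0, 0], [0.05, -0.04, -0.012, 0, 0, 0], [0.05, -0.04, -0.012, 0, 0, 0], [0.05, -0.04, -0.012, 0, 0, 0], [0.05, -0.04, 0, 0, 0, 0], [0.05, -0.04, 0, 0, 0, 0], [0.05, -0.04, 0, 0, 0, 0], [0.05, -0.04, 0, 0, 0, 0]]]}}

```text
t: 2.75
tcp_pos: [0.5378, -0.0433, 0.3257]
tool_rot: [0.982, 0.186, 0.0, 0.0]
force: [0.3, 0.7, -0.0]
finger_gap: 0.999
```

Run:
```python
from h import *
s=manip.snapshot("wrist"); save(s,"w1.png",scale=1.5)
st()
Z=dict(jig=0,corner=.012,long_fence=.012,short_fence=.012,plate_mid=.016,gauge_mid=.018)
for l,z in Z.items():
    for k in manip.pinpoint(l,s)[:1]: print(l,round(k["score"],2),np.round(k["point"],1),np.round(ray(s,k["point"],z),4))
for l,z in dict(plate_mid=.02,jig=.012,long_fence=.03,short_fence=.03).items():
    for k in manip.regions_of(l,s)[:1]:
        m=k["pixels"].astype(np.uint8); c=max(cv2.findContours(m,0,cv2.CHAIN_APPROX_NONE)[0],key=len)
        b=cv2.boxPoints(cv2.minAreaRect(np.array([ray(s,q[0],z)[:2]*1000 for q in c],np.float32)));print(l,round(k["score"],2),k["rect"],np.round(b,1).tolist(), cv2.minAreaRect(np.array([ray(s,q[0],z)[:2]*1000 for q in c],np.float32)))
```

```text
t 2.8 tcp [ 0.5408 -0.0365  0.3258] yaw 0.38 F [2.59 3.68 1.1 ] T [ 0.09 -0.09 -0.01] gap 1.006 q [-0.28  0.34  1.56  0.01  1.25  0.91] zax [ 0.005  0.006 -1.   ]
jig 0.56 [231.7  91.8] [0.6006 0.0163 0.    ]
corner 0.98 [1.568e+02 1.000e-01] [0.6643 0.1317 0.012 ]
long_fence 0.98 [145.9  75.5] [0.58   0.1204 0.012 ]
plate_mid 0.96 [250.2 121.7] [ 0.5754 -0.0192  0.016 ]
gauge_mid 0.62 [313.2   0.5] [ 0.7287 -0.0373  0.018 ]
plate_mid 0.68 [206.1, 65.9, 299.3, 179.4] [[507.6000061035156, 15.100000381469727], [523.2000122070312, -74.30000305175781], [642.2999877929688, -53.400001525878906], [626.5999755859375, 36.0]] ((574.93359375, -19.167709350585938), (120.91434478759766, 90.7156982421875), 9.947397232055664)
jig 0.65 [123.2, 0.0, 328.0, 185.8] [[445.6000061035156, 95.0999984741211], [521.9000244140625, -127.4000015258789], [737.2000122070312, -53.5], [660.9000244140625, 169.0]] ((591.391845703125, 20.791595458984375), (227.64053344726562, 235.1774444580078), 18.93583106994629)
long_fence 0.75 [127.3, 0.8, 180.2, 154.7] [[488.5, 104.5], [507.70001220703125, 46.79999923706055], [670.9000244140625, 101.19999694824219], [651.7000122070312, 158.89999389648438]] ((579.6898803710938, 102.84144592285156), (172.01907348632812, 60.83518981933594), 18.426040649414062)
```

View pics/w1.png

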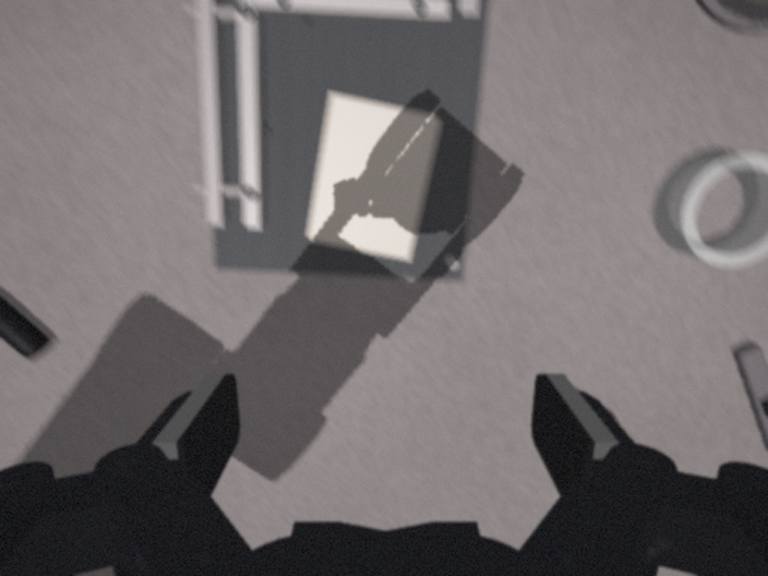

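>>> {"name": "play_rows", "arguments": {"steps": [[[0.05, 0, 0, 0, 0, 2.5], [0, 0, 0, 0, 0, 0], [0, 0, 0, 0, 0, 0]]]}}

```text
t: 3.68
tcp_pos: [0.5828, -0.0273, 0.3251]
tool_rot: [0.986, 0.165, -0.001, -0.0]
force: [-0.7, -0.6, -0.5]
finger_gap: 0.999
```

Run:
```python
from h import *
s=manip.snapshot("wrist"); save(s,"w2.png",crop=(90,0,390,220),scale=2.6)
np.savez("w2.npz",img=s["img"],K=s["K"],world_from_camera=s["world_from_camera"])
st()
Z=dict(jig=0,corner=.012,long_fence=.012,short_fence=.012,plate_mid=.016,gauge_mid=.018)
for l,z in Z.items():
    for k in manip.pinpoint(l,s)[:1]: print(l,round(k["score"],2),np.round(k["point"],1),np.round(ray(s,k["point"],z),4))
for l,z in dict(plate_mid=.02,jig=.012,long_fence=.03,short_fence=.03).items():
    for k in manip.regions_of(l,s)[:1]:
        m=k["pixels"].astype(np.uint8); c=max(cv2.findContours(m,0,cv2.CHAIN_APPROX_NONE)[0],key=len)
        r=cv2.minAreaRect(np.array([ray(s,q[0],z)[:2]*1000 for q in c],np.float32));print(l,round(k["score"],2),np.round(cv2.boxPoints(r),1).tolist(), r)
```

```text
t 3.73 tcp [ 0.5825 -0.0273  0.3252] yaw 0.3306 F [-1.21  0.57  0.54] T [ 0.01 -0.04 -0.07] gap 0.998 q [-0.24  0.4   1.45 -0.    1.29  1.  ] zax [-0.001  0.    -1.   ]
jig 0.9 [230.5 131.1] [0.5996 0.0159 0.    ]
corner 0.64 [155.5  49.5] [0.664  0.1303 0.012 ]
long_fence 0.7 [147.8 118. ] [0.5825 0.1199 0.012 ]
short_fence 0.78 [232.5  34. ] [0.7103 0.0478 0.012 ]
plate_mid 0.56 [244.3 160. ] [ 0.5718 -0.0131  0.016 ]
gauge_mid 0.76 [307.   42.5] [ 0.7293 -0.0389  0.018 ]
plate_mid 0.88 [[507.29998779296875, 17.600000381469727], [523.0999755859375, -74.30000305175781], [642.0, -53.900001525878906], [626.2000122070312, 38.0]] ((574.6538696289062, -18.153724670410156), (120.64180755615234, 93.2540283203125), 9.760652542114258)
jig 0.85 [[445.29998779296875, 97.0], [520.7000122070312, -126.69999694824219], [771.7000122070312, -42.0], [696.2999877929688, 181.60000610351562]] ((608.5147705078125, 27.477249145507812), (264.8726501464844, 236.06155395507812), 18.63932228088379)
long_fence 0.97 [[489.0, 102.9000015258789], [508.1000061035156, 46.599998474121094], [687.5999755859375, 107.5999984741211], [668.4000244140625, 163.89999389648438]] ((588.2774047851562, 105.25365447998047), (189.56639099121094, 59.436241149902344), 18.778169631958008)
short_fence 0.66 [[654.7000122070312, 106.5999984741211], [700.2000122070312, -30.600000381469727], [756.4000244140625, -11.899999618530273], [710.9000244140625, 125.19999694824219]] ((705.5502319335938, 47.30816650390625), (59.23458480834961, 144.5235595703125), 18.365907669067383)
```

View pics/w2.png

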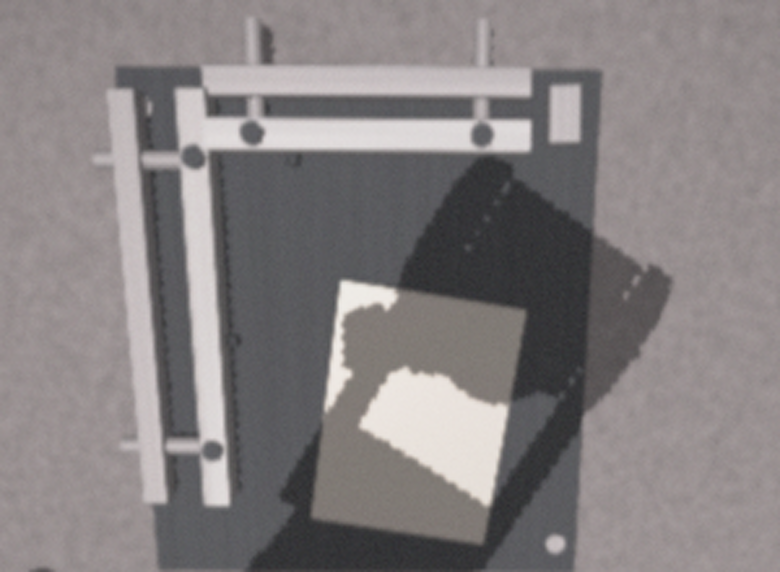

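Run:
```python
from h import *
s=dict(np.load("w2.npz")); g=cv2.cvtColor(s["img"],cv2.COLOR_RGB2GRAY).astype(np.float32)
a=np.radians(18.6); ex=np.array([np.cos(a),np.sin(a),0]); ey=np.array([-np.sin(a),np.cos(a),0]); J=np.array([.5996,.0159,0])
def val(P): 
    u=proj(s,P); return cv2.getRectSubPix(g,(1,1),(float(u[0]),float(u[1])))[0,0]
for z in (.032,.012):
  print("long z",z,"y from 50..110mm by 2")
  for x in (-60,-30,30,60): print(x,[int(val(J+ex*x/1e3+ey*y/1e3+[0,0,z])) for y in range(50,112,2)])
  print("short z",z,"x from 60..130")
  for y in (-50,-20,10,40): print(y,[int(val(J+ex*x/1e3+ey*y/1e3+[0,0,z])) for x in range(60,124,2)])
for n,w in dict(long=[J+ex*.0,],).items(): pass
print("cam",s["world_from_camera"][:3,3])
```

```text
long z 0.032 y from 50..110mm by 2
-60 [91, 92, 92, 93, 91, 78, 69, 86, 118, 202, 219, 219, 216, 211, 194, 132, 94, 93, 91, 92, 90, 81, 77, 86, 148, 196, 196, 197, 195, 188, 163]
-30 [90, 91, 91, 92, 89, 76, 72, 84, 128, 206, 216, 216, 215, 212, 202, 136, 92, 92, 91, 92, 88, 75, 81, 89, 145, 197, 195, 195, 195, 188, 161]
30 [90, 92, 90, 91, 88, 78, 70, 82, 124, 200, 210, 210, 211, 210, 194, 132, 90, 88, 92, 89, 86, 67, 75, 86, 147, 194, 193, 191, 192, 184, 157]
60 [88, 91, 91, 92, 89, 79, 70, 82, 118, 202, 210, 210, 211, 212, 197, 126, 89, 88, 92, 90, 86, 69, 75, 86, 148, 189, 191, 190, 190, 186, 163]
short z 0.032 x from 60..130
-50 [53, 53, 51, 50, 51, 53, 54, 52, 53, 53, 66, 85, 90, 121, 196, 198, 172, 167, 185, 206, 154, 101, 102, 102, 107, 169, 198, 195, 188, 188, 175, 142]
-20 [90, 88, 89, 91, 89, 90, 91, 88, 89, 89, 87, 89, 88, 114, 191, 218, 218, 217, 217, 214, 143, 90, 88, 88, 96, 165, 198, 196, 193, 190, 180, 151]
10 [91, 90, 90, 90, 90, 90, 92, 88, 91, 92, 91, 89, 92, 112, 196, 219, 220, 217, 215, 211, 145, 93, 89, 89, 96, 168, 197, 195, 191, 190, 180, 141]
40 [89, 90, 88,
[... 690 characters left out ...]
89, 84, 66, 73, 84, 129, 184, 192, 191]
short z 0.012 x from 60..130
-50 [53, 52, 52, 54, 53, 53, 51, 55, 53, 55, 58, 72, 89, 90, 115, 194, 212, 204, 200, 207, 214, 190, 107, 92, 94, 91, 116, 186, 198, 193, 188, 188]
-20 [90, 91, 88, 91, 90, 91, 91, 92, 89, 89, 89, 87, 89, 89, 109, 183, 217, 218, 217, 216, 216, 187, 100, 90, 89, 87, 110, 186, 197, 195, 192, 190]
10 [90, 90, 91, 90, 90, 91, 90, 92, 91, 92, 91, 92, 91, 90, 107, 185, 218, 221, 218, 215, 214, 183, 104, 90, 90, 89, 114, 191, 198, 193, 193, 190]
40 [91, 92, 93, 92, 90, 90, 92, 92, 91, 92, 91, 91, 89, 93, 107, 188, 220, 221, 217, 215, 214, 185, 109, 91, 89, 89, 116, 188, 198, 194, 193, 192]
cam [ 0.64983048 -0.00370242  0.44315397]
```

>>> {"name": "play_rows", "arguments": {"steps": [[[-0.047, 0.035, 0, 0, 0, 0], [-0.047, 0.035, 0.017, 0, 0, 0], [-0.047, 0.035, 0.017, 0, 0, 0], [-0.047, 0.035, 0.017, 0, 0, 0], [-0.047, 0.035, 0.017, 0, 0, 0], [-0.047, 0.033, 0.017, 0, 0, 0], [0, 0, 0, 0, 0, 0], [0, 0, 0, 0, 0, 0]]]}}

```text
t: 5.22
tcp_pos: [0.3844, -0.3152, 0.2405]
tool_rot: [0.986, 0.164, 0.0, -0.0]
force: [-0.6, -0.4, -0.6]
finger_gap: 1.0
```

Run:
```python
from h import *
s=manip.snapshot("wrist"); save(s,"w3.png",scale=1.5)
np.savez("w3.npz",img=s["img"],K=s["K"],world_from_camera=s["world_from_camera"])
st()
for l,z in dict(pusher_grip=.053,stand_floor=.005).items():
    for k in manip.pinpoint(l,s)[:1]: print(l,round(k["score"],2),np.round(k["point"],1),np.round(ray(s,k["point"],z),4))
for l,z in dict(pusher_grip=.083,stand_floor=.014).items():
    for k in manip.regions_of(l,s)[:1]:
        m=k["pixels"].astype(np.uint8); c=max(cv2.findContours(m,0,cv2.CHAIN_APPROX_NONE)[0],key=len)
        r=cv2.minAreaRect(np.array([ray(s,q[0],z)[:2]*1000 for q in c],np.float32));print(l,round(k["score"],2),k["rect"],np.round(cv2.boxPoints(r),1).tolist(), r)
```

```text
t 5.28 tcp [ 0.3849 -0.3147  0.2407] yaw 0.3317 F [-0.6   0.55  0.31] T [-0.06 -0.02  0.07] gap 0.998 q [-0.91  0.38  1.77  0.    1.    0.33] zax [ 0.  0. -1.]
pusher_grip 0.83 [255.5 120. ] [ 0.4339 -0.2963  0.053 ]
stand_floor 0.93 [252.1 118.9] [ 0.431  -0.2933  0.005 ]
pusher_grip 0.88 [240.0, 102.5, 271.3, 141.7] [[419.1000061035156, -304.70001220703125], [444.79998779296875, -310.8999938964844], [450.6000061035156, -286.8999938964844], [425.0, -280.70001220703125]] ((434.8853454589844, -295.8182373046875), (24.714603424072266, 26.406938552856445), 76.3342514038086)
stand_floor 0.62 [218.6, 84.6, 290.3, 157.7] [[396.0, -314.1000061035156], [448.3999938964844, -326.70001220703125], [460.79998779296875, -275.1000061035156], [408.3999938964844, -262.5]] ((428.40692138671875, -294.5920104980469), (53.01952362060547, 53.84284973144531), 76.45708465576172)
```

View pics/w3.png

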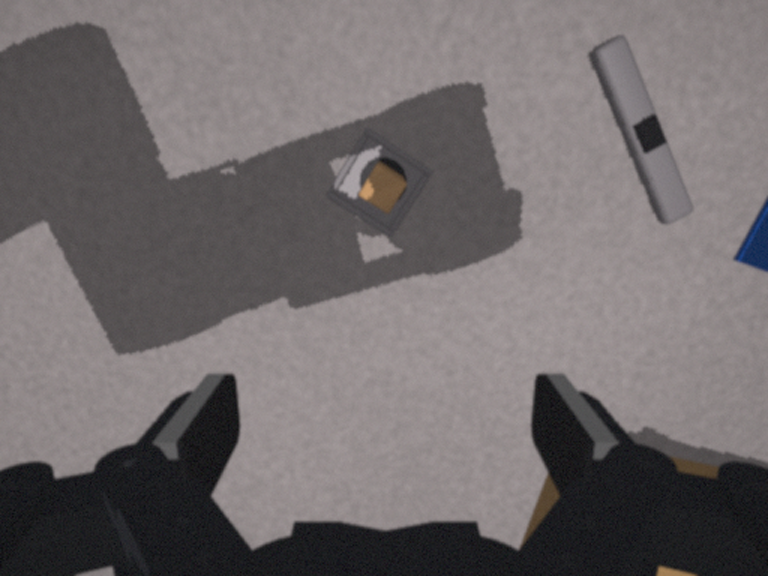

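>>> {"name": "play_rows", "arguments": {"steps": [[[0.0525, -0.0017, 0.03, 0, 0, 0], [0, 0, 0.02, 0, 0, 8.15], [0, 0, 0.02, 0, 0, 8.15], [0, 0, 0.02, 0, 0, 8.15], [0, 0, 0.02, 0, 0, 8.15], [0, 0, 0.03, 0, 0, 0], [0, 0, 0.03, 0, 0, 0], [0, 0, 0.012, 0, 0, 0], [0, 0, 0, 0, 0, 0]]], "fingers": 1.0}}

```text
t: 6.6
tcp_pos: [0.4336, -0.296, 0.058]
tool_rot: [0.993, -0.118, -0.0, -0.0]
force: [-0.5, -0.4, 0.1]
finger_gap: 1.002
```

Run:
```python
from h import *
s=manip.snapshot("wrist"); save(s,"w4.png",scale=1.2)
to_tool([.434,-.296,.059])
```

```text
t 6.65 tcp [ 0.4339 -0.2965  0.0587] yaw -0.2371 F [-0.55 -0.06  0.47] T [-0.01 -0.01  0.01] gap 0.997 q [-0.81  0.72  1.82  0.    0.6   1.  ] zax [ 0. -0. -1.]
tool shift [-0.0001 -0.0005 -0.0003]
```

View pics/w4.png

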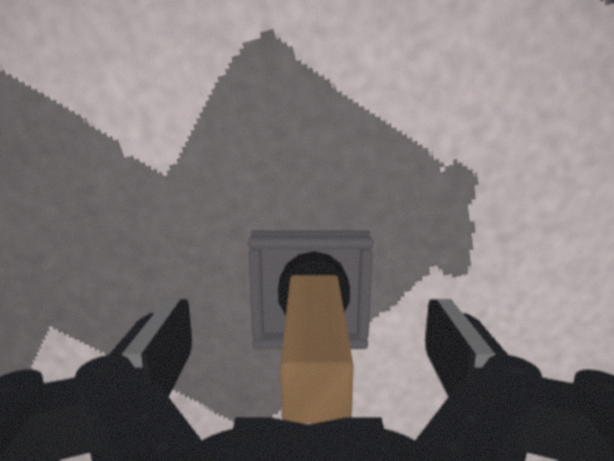

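>>> {"name": "play_rows", "arguments": {"steps": [[[0, 0, 0, 0, 0, 0], [0, 0, 0, 0, 0, 0], [0, 0, 0, 0, 0, 0], [0, 0, 0, 0, 0, 0], [0, 0, 0, 0, 0, 0], [0, 0, 0, 0, 0, 0]]], "fingers": 0.0, "squeeze": 90}}

```text
t: 7.4
tcp_pos: [0.4336, -0.2969, 0.0588]
tool_rot: [0.993, -0.119, 0.0, 0.0]
force: [-0.3, -1.3, 4.8]
finger_gap: 0.219
```

Run:
```python
from h import *
st()
```

```text
t 7.4 tcp [ 0.4336 -0.2969  0.0588] yaw -0.2378 F [-0.34 -1.29  4.77] T [-0.04  0.11 -0.04] gap 0.219 q [-0.81  0.72  1.82 -0.    0.6   1.  ] zax [ 0.001 -0.001 -1.   ]
```

>>> {"name": "play_rows", "arguments": {"steps": [[[0, 0, -0.06, 0, 0, 0], [0, 0, -0.005, 0, 0, -8.05], [0, 0, 0, 0, 0, -8.05], [0, 0, 0, 0, 0, -8.05], [0, 0, 0, 0, 0, -8.05], [0.0438, -0.0297, 0, 0, 0, 0], [0.0438, -0.0297, 0, 0, 0, 0], [0.0438, -0.0297, 0, 0, 0, 0], [0.0438, -0.0297, 0, 0, 0, 0], [0.0438, -0.0297, 0, 0, 0, 0]]]}}

```text
t: 8.65
tcp_pos: [0.5941, -0.0843, 0.1226]
tool_rot: [0.987, 0.161, -0.001, -0.0]
force: [1.2, -0.8, -0.4]
finger_gap: 0.222
```

>>> {"name": "play_rows", "arguments": {"steps": [[[0, 0, 0.02, 0, 0, 0], [0, 0, 0, 0, 0, 0]]]}}

```text
t: 8.9
tcp_pos: [0.5921, -0.0846, 0.1014]
tool_rot: [0.987, 0.162, -0.002, -0.001]
force: [-0.5, 0.4, -1.1]
finger_gap: 0.224
```

```bash
cat >> h.py <<'E'
a=np.radians(18.6); ex=np.array([np.cos(a),np.sin(a),0]); ey=np.array([-np.sin(a),np.cos(a),0]); J=np.array([.5996,.0159,0])
def jig(P): d=np.array(P)-J; return np.round([d@ex*1000,d@ey*1000,d[2]*1000],1)
def js(s=None):
    s=s or manip.sense(); F=np.array(s["force"]); Rm=R.from_quat(s["tool_rot"]).as_matrix()
    print("t",round(s["t"],2),"jigpos",jig(s["tcp_pos"]),"yawerr",round(np.degrees(np.arctan2(Rm[1,0],Rm[0,0]))-18.6,2),"Fj",np.round([F@ex,F@ey,F[2]],2),"gap",round(s["finger_gap"],3))
E
python3 - <<'E'
from h import *
js()
s=manip.snapshot("wrist"); save(s,"w5.png",scale=1.5)
js()
for k in manip.regions_of("plate_mid",s)[:1]:
        m=k["pixels"].astype(np.uint8); c=max(cv2.findContours(m,0,cv2.CHAIN_APPROX_NONE)[0],key=len)
        r=cv2.minAreaRect(np.array([jig(ray(s,q[0],.02))[:2] for q in c],np.float32));print(r,k["score"])
for l,z in dict(pusher_grip=.082).items():
    for k in manip.pinpoint(l,s)[:1]: print(l,round(k["score"],2),np.round(k["point"],1),jig(ray(s,k["point"],manip.sense()["tcp_pos"][2]-.006)))
E
```

```text
t 8.9 jigpos [-39.2 -92.8 101.4] yawerr 0.06 Fj [-0.36  0.5  -1.13] gap 0.224
t 8.95 jigpos [-39.  -93.8 102.2] yawerr -0.0 Fj [ 0.26 -0.85 -1.13] gap 0.221
((-34.6624755859375, -25.65212631225586), (90.2580337524414, 120.50262451171875), 81.51949310302734) 0.57
pusher_grip 0.88 [257.5 277.7] [-39.4 -92.5  97.4]
```

View pics/w5.png

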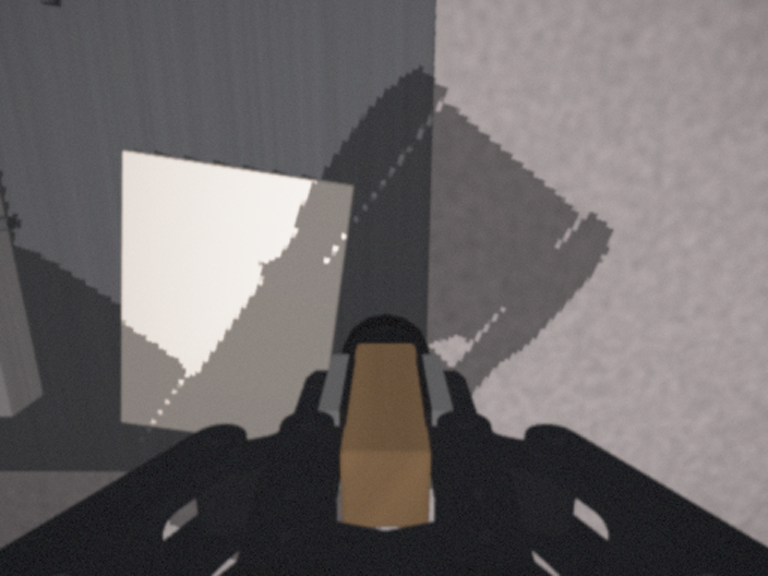

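>>> {"name": "play_rows", "arguments": {"steps": [[[0, 0, 0.018, 0, 0, 0], [0, 0, 0.015, 0, 0, 0], [0, 0, 0, 0, 0, 0]]]}}

```text
t: 9.43
tcp_pos: [0.5922, -0.0859, 0.0684]
tool_rot: [0.987, 0.161, -0.002, -0.001]
force: [-0.5, 0.2, -1.6]
finger_gap: 0.223
```

Run:
```python
from h import *
js()
s=manip.snapshot("side"); save(s,"s5.png",crop=(160,120,360,270),scale=4)
js()
```

```text
t 9.43 jigpos [-39.5 -94.1  68.4] yawerr -0.06 Fj [-0.43  0.33 -1.55] gap 0.223
t 9.47 jigpos [-38.9 -94.5  69.2] yawerr -0.06 Fj [-0.16 -0.07 -0.8 ] gap 0.222
```

View pics/s5.png

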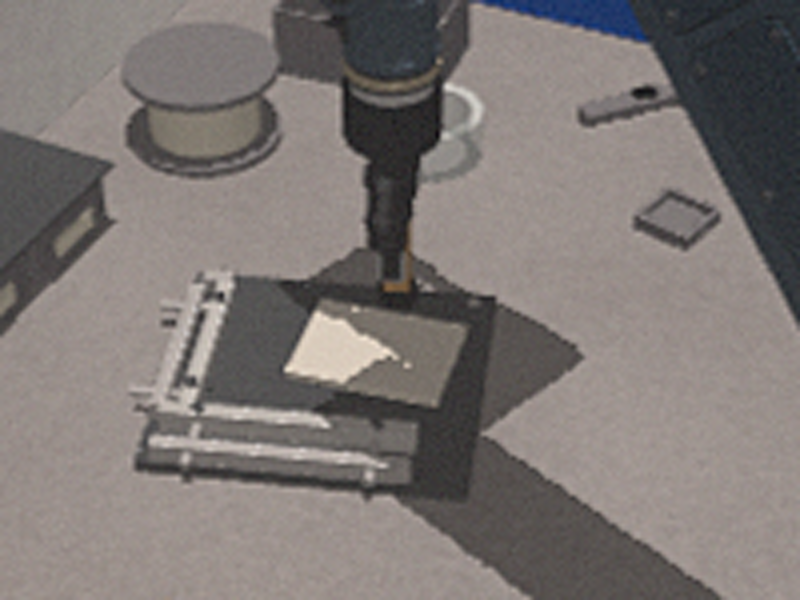

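>>> {"name": "play_rows", "arguments": {"steps": [[[0, -0.004, 0, 0, 0, 0], [0, -0.004, 0, 0, 0, 0], [0, -0.004, 0, 0, 0, 0], [0, -0.004, 0, 0, 0, 0], [0, -0.004, 0, 0, 0, 0], [0, -0.004, 0, 0, 0, 0], [0, -0.004, 0, 0, 0, 0], [0, -0.004, 0, 0, 0, 0], [0, -0.004, 0, 0, 0, 0], [0, 0, 0, 0, 0, 0]]]}}

```text
t: 10.72
tcp_pos: [0.5819, -0.0514, 0.0703]
tool_rot: [0.987, 0.162, -0.0, -0.0]
force: [-0.2, -0.0, -1.3]
finger_gap: 0.225
```

```bash
cat >> h.py <<'E'
def plate(s,z=.02):
    for k in manip.regions_of("plate_mid",s)[:1]:
        m=k["pixels"].astype(np.uint8); c=max(cv2.findContours(m,0,cv2.CHAIN_APPROX_NONE)[0],key=len)
        r=cv2.minAreaRect(np.array([jig(ray(s,q[0],z))[:2] for q in c],np.float32));print("plate",np.round(r[0],1),np.round(r[1],1),round(r[2],2),round(k["score"],2))
E
python3 - <<'E'
from h import *
js()
s=manip.snapshot("wrist"); save(s,"w6.png",scale=1.5); plate(s)
js()
E
```

```text
t 10.72 jigpos [-38.3 -58.1  70.3] yawerr -0.01 Fj [-0.16  0.05 -1.34] gap 0.225
plate [-33.9   3.4] [ 91.6 121.5] 80.11 0.66
t 10.82 jigpos [-38.2 -58.5  70.3] yawerr -0.02 Fj [-0.77  1.15 -1.38] gap 0.219
```

View pics/w6.png

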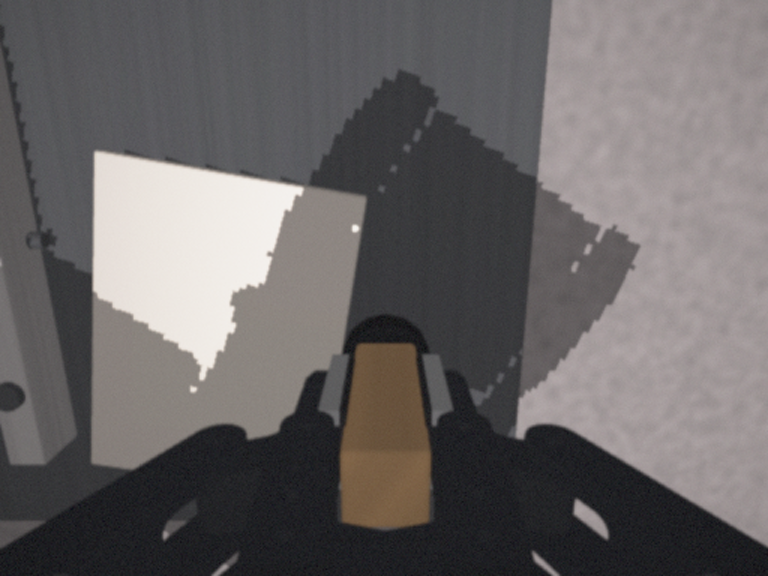

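>>> {"name": "play_rows", "arguments": {"steps": [[[0, -0.002, 0.0015, 0, 0, 0], [0, -0.002, 0, 0, 0, 0], [0, -0.002, 0, 0, 0, 0], [0, -0.002, 0, 0, 0, 0], [0, -0.002, 0, 0, 0, 0], [0, -0.002, 0, 0, 0, 0], [0, -0.001, 0, 0, 0, 0], [0, 0, 0, 0, 0, 0]]]}}

```text
t: 11.82
tcp_pos: [0.5784, -0.0396, 0.069]
tool_rot: [0.987, 0.161, 0.0, 0.0]
force: [0.8, -0.6, -0.6]
finger_gap: 0.222
```

Run:
```python
from h import *
js()
s=manip.snapshot("wrist"); save(s,"w7.png",scale=1.5); plate(s)
js()
```

```text
t 11.82 jigpos [-37.8 -45.9  69. ] yawerr -0.02 Fj [ 0.56 -0.81 -0.63] gap 0.222
plate [-33.8  15.6] [ 91.2 120.9] 82.39 0.62
t 11.93 jigpos [-38.  -45.8  69. ] yawerr -0.03 Fj [ 0.26 -0.45 -1.46] gap 0.222
```

View pics/w7.png

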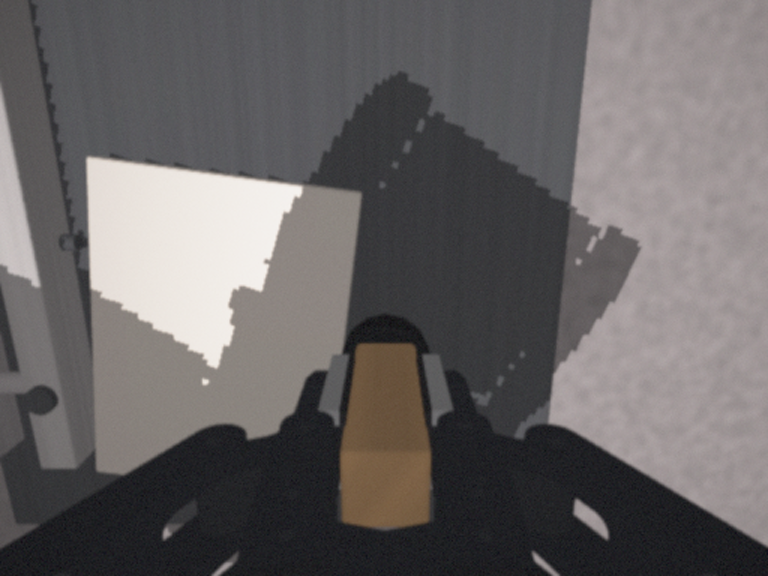

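>>> {"name": "play_rows", "arguments": {"steps": [[[0, -0.001, 0, 0, 0, 0], [0, -0.001, 0, 0, 0, 0], [0, -0.001, 0, 0, 0, 0], [0, -0.001, 0, 0, 0, 0], [0, 0, 0, 0, 0, 0]]]}}

```text
t: 12.55
tcp_pos: [0.5772, -0.036, 0.069]
tool_rot: [0.987, 0.161, 0.0, 0.0]
force: [2.1, -2.9, -1.3]
finger_gap: 0.225
```

Run:
```python
from h import *
js()
s=manip.snapshot("wrist"); plate(s)
js()
```

```text
t 12.55 jigpos [-37.7 -42.   69. ] yawerr -0.02 Fj [ 1.08 -3.45 -1.28] gap 0.225
plate [-34.4  18.9] [ 90.9 119.2] 86.76 0.9
t 12.65 jigpos [-37.8 -42.   69. ] yawerr -0.03 Fj [ 0.19 -3.06 -1.11] gap 0.225
```

Run:
```python
from h import *
js()
s=manip.snapshot("wrist"); save(s,"w8.png",crop=(0,60,300,330),scale=2.2); 
k=manip.regions_of("plate_mid",s)[0]; m=k["pixels"].astype(np.uint8); c=max(cv2.findContours(m,0,cv2.CHAIN_APPROX_NONE)[0],key=len)
ap=cv2.approxPolyDP(c,4,True)[:,0]; print([ (q.tolist(),jig(ray(s,q,.02))[:2].tolist()) for q in ap])
js()
```

```text
t 12.65 jigpos [-37.8 -42.   69. ] yawerr -0.03 Fj [ 0.19 -3.06 -1.11] gap 0.225
[([52, 113], [26.7, 59.2]), ([73, 318], [-90.7, 67.0]), ([139, 282], [-66.8, 25.7]), ([156, 281], [-66.2, 16.0]), ([166, 291], [-72.7, 10.8]), ([184, 287], [-70.1, 0.3]), ([202, 252], [-48.1, -11.0]), ([216, 246], [-44.5, -18.9]), ([228, 230], [-35.1, -25.8]), ([230, 124], [21.4, -28.1])]
t 12.75 jigpos [-37.8 -42.   69. ] yawerr -0.03 Fj [ 1.68 -4.14 -0.19] gap 0.223
```

View pics/w8.png

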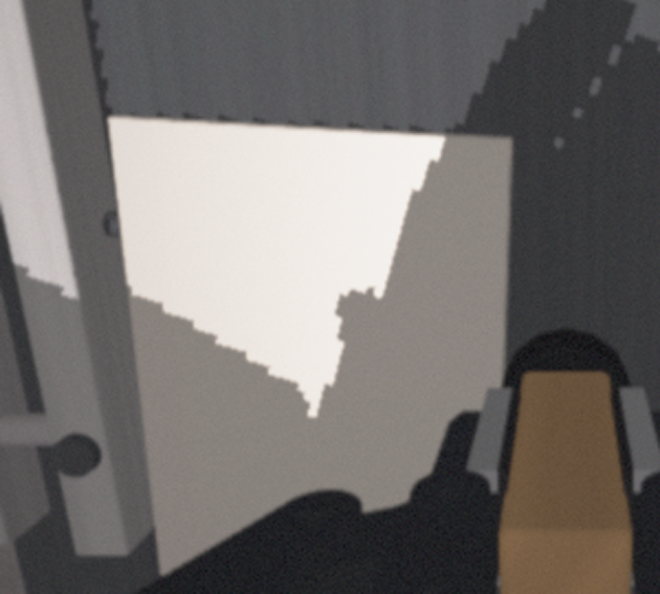

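Run:
```python
from h import *
js()
s=manip.snapshot("wrist"); im=np.ascontiguousarray(s["img"][60:330,0:300,::-1]); im=cv2.resize(im,None,fx=2.2,fy=2.2,interpolation=cv2.INTER_CUBIC)
def L(A,B,c):
    p=[tuple(int(v) for v in (proj(s,J+ex*P[0]/1e3+ey*P[1]/1e3+[0,0,P[2]/1e3])-[0,60])*2.2) for P in (A,B)]; cv2.line(im,p[0],p[1],c,1)
for y,c in ((66.5,(0,0,255)),): 
    for z in (12,20,32): L((-78,y,z),(60,y,z),c)
L((-78,79.5,32),(60,79.5,32),(0,255,0))
cv2.imwrite("pics/w9.png",im); js()
```

```text
t 12.75 jigpos [-37.8 -42.   69. ] yawerr -0.03 Fj [ 1.68 -4.14 -0.19] gap 0.223
t 12.8 jigpos [-37.8 -42.   69. ] yawerr -0.03 Fj [ 0.88 -4.33 -0.62] gap 0.222
```

View pics/w9.png

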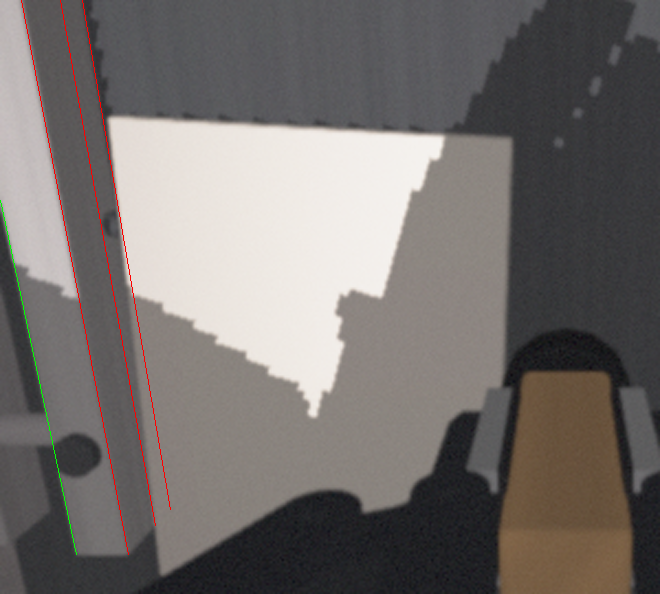

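>>> {"name": "play_rows", "arguments": {"steps": [[[0, 0.004, 0, 0, 0, 0], [0.0125, 0, 0, 0, 0, 0], [0.0125, 0, 0, 0, 0, 0], [0, -0.001, 0, 0, 0, 0], [0, -0.001, 0, 0, 0, 0], [0, -0.001, 0, 0, 0, 0], [0, -0.001, 0, 0, 0, 0], [0, -0.0005, 0, 0, 0, 0], [0, 0, 0, 0, 0, 0]]]}}

```text
t: 13.92
tcp_pos: [0.6004, -0.0274, 0.069]
tool_rot: [0.987, 0.161, 0.0, 0.0]
force: [0.5, -0.3, -0.6]
finger_gap: 0.221
```

Run:
```python
from h import *
js()
s=manip.snapshot("wrist"); plate(s);js()
```

```text
t 13.93 jigpos [-13.  -41.3  69. ] yawerr -0.03 Fj [ 0.35 -0.49 -0.59] gap 0.221
plate [-20.   20.1] [91.2 91.9] 89.36 0.74
t 14.03 jigpos [-13.1 -41.3  68.9] yawerr -0.03 Fj [-0.19 -0.99 -0.45] gap 0.219
```

>>> {"name": "play_rows", "arguments": {"steps": [[[0, -0.0005, 0, 0, 0, 0], [0, -0.0005, 0, 0, 0, 0], [0, 0, 0, 0, 0, 0]]]}}

```text
t: 14.4
tcp_pos: [0.6001, -0.0264, 0.0689]
tool_rot: [0.987, 0.161, 0.0, 0.0]
force: [0.9, -1.7, -1.2]
finger_gap: 0.224
```

Run:
```python
from h import *
js()
s=manip.snapshot("wrist"); plate(s);js()
```

```text
t 14.4 jigpos [-13.  -40.3  68.9] yawerr -0.02 Fj [ 0.31 -1.94 -1.16] gap 0.224
plate [-19.6  21.1] [90.9 91.4] 90.0 0.87
t 14.5 jigpos [-13.  -40.3  68.9] yawerr -0.02 Fj [ 0.63 -0.84 -1.39] gap 0.221
```

>>> {"name": "play_rows", "arguments": {"steps": [[[0, -0.0005, 0, 0, 0, 0], [0, 0, 0, 0, 0, 0]]]}}

```text
t: 14.75
tcp_pos: [0.6001, -0.0261, 0.0689]
tool_rot: [0.987, 0.161, 0.0, 0.0]
force: [2.4, -1.2, -2.4]
finger_gap: 0.221
```

Run:
```python
from h import *
js()
s=manip.snapshot("wrist");js()
s=manip.snapshot("wrist");js()
```

```text
t 14.75 jigpos [-13.  -40.   68.9] yawerr -0.02 Fj [ 1.87 -1.91 -2.43] gap 0.221
t 14.8 jigpos [-13.  -39.9  68.9] yawerr -0.02 Fj [ 0.57 -1.92 -0.94] gap 0.221
t 14.85 jigpos [-13.  -39.9  68.9] yawerr -0.02 Fj [-0.08 -1.97 -1.38] gap 0.225
```

>>> {"name": "play_rows", "arguments": {"steps": [[[0, -0.0005, 0, 0, 0, 0], [0, 0, 0, 0, 0, 0]]]}}

```text
t: 15.1
tcp_pos: [0.6001, -0.026, 0.0689]
tool_rot: [0.987, 0.162, 0.0, 0.0]
force: [0.9, -4.5, -1.1]
finger_gap: 0.219
```

Run:
```python
from h import *
js()
for i in range(3): s=manip.snapshot("wrist");js()
plate(s)
```

```text
t 15.1 jigpos [-12.9 -39.8  68.9] yawerr -0.01 Fj [-0.56 -4.51 -1.13] gap 0.219
t 15.15 jigpos [-12.9 -39.8  69. ] yawerr -0.02 Fj [-0.86 -4.8  -2.19] gap 0.222
t 15.2 jigpos [-12.9 -39.8  69. ] yawerr -0.01 Fj [-1.22 -4.63 -2.06] gap 0.224
t 15.25 jigpos [-12.9 -39.8  68.9] yawerr -0.01 Fj [-0.32 -4.77 -1.7 ] gap 0.224
plate [-20.   21.3] [90.7 90.3] 90.0 0.78
```

>>> {"name": "play_rows", "arguments": {"steps": [[[0, 0.008, 0, 0, 0, 0], [0, 0, -0.03, 0, 0, 0], [-0.035, -0.02, 0, 0, 0, 0], [-0.035, -0.02, 0, 0, 0, 0], [-0.037, -0.0208, 0, 0, 0, 0], [0, 0, 0, 0, 0, 0], [0, 0, 0, 0, 0, 0]]]}}

```text
t: 16.18
tcp_pos: [0.4821, -0.0094, 0.0991]
tool_rot: [0.987, 0.161, 0.0, -0.0]
force: [0.5, 0.2, -0.7]
finger_gap: 0.218
```

Run:
```python
from h import *
js()
s=manip.snapshot("wrist"); save(s,"w10.png",scale=1.5);plate(s);js()
s=manip.snapshot("top"); save(s,"t10.png",crop=(170,120,320,270),scale=4);plate(s)
```

```text
t 16.18 jigpos [-119.5   13.5   99.1] yawerr -0.05 Fj [ 0.55  0.   -0.73] gap 0.218
plate [-47.   21.6] [91.  98.3] 89.9 0.93
t 16.27 jigpos [-118.7   12.8   99. ] yawerr -0.05 Fj [-0.04  0.08 -1.  ] gap 0.221
plate [-35.3  20.4] [120.8  88.7] 0.69 0.97
```

View pics/w10.png

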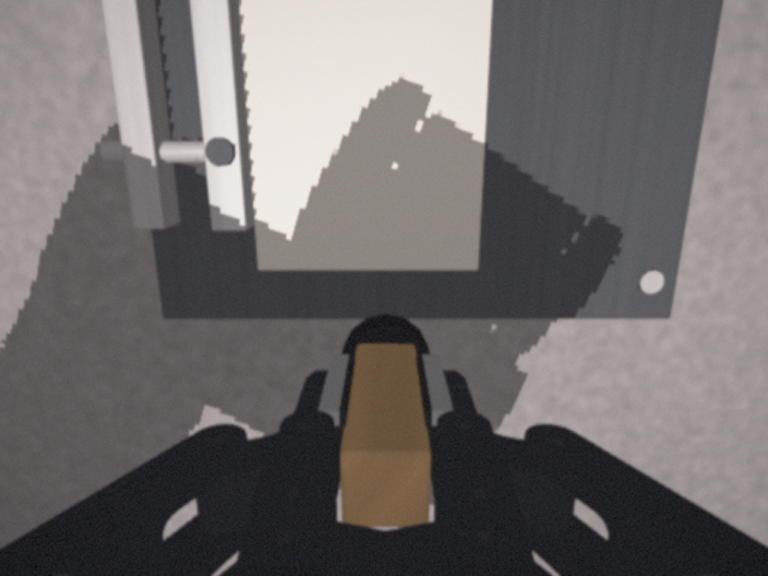

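View pics/t10.png

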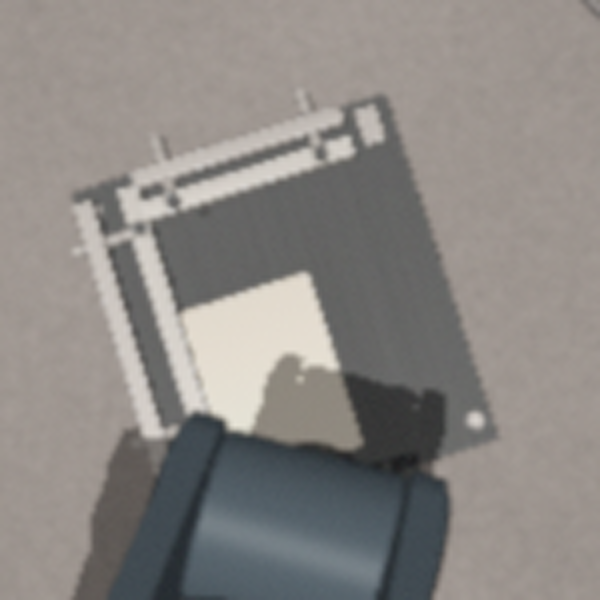

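>>> {"name": "play_rows", "arguments": {"steps": [[[0, 0, 0.015, 0, 0, 0], [0, 0, 0.015, 0, 0, 0], [0, 0, 0, 0, 0, 0], [0.004, 0, 0, 0, 0, 0], [0.004, -0.0003, 0, 0, 0, 0], [0.004, -0.0003, 0, 0, 0, 0], [0.004, -0.0003, 0, 0, 0, 0], [0.004, -0.0003, 0, 0, 0, 0], [0.004, -0.0003, 0, 0, 0, 0], [0.004, -0.0003, 0, 0, 0, 0]]]}}

```text
t: 17.62
tcp_pos: [0.5077, 0.0012, 0.0689]
tool_rot: [0.987, 0.161, -0.0, -0.0]
force: [-0.4, 0.0, -1.5]
finger_gap: 0.223
```

Run:
```python
from h import *
js()
s=manip.snapshot("wrist"); save(s,"w11.png",scale=1.5);plate(s);js()
```

```text
t 17.62 jigpos [-91.8  15.4  68.9] yawerr -0.03 Fj [-0.35  0.13 -1.46] gap 0.223
plate [-27.9  21.1] [ 90.6 100.6] 89.34 0.86
t 17.73 jigpos [-91.3  15.3  68.9] yawerr -0.02 Fj [ 0.49 -0.03 -0.9 ] gap 0.222
```

View pics/w11.png

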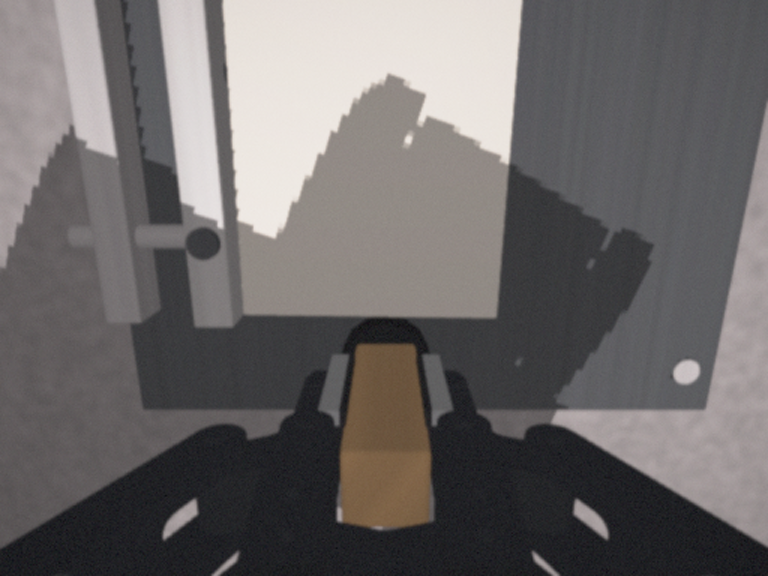

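>>> {"name": "play_rows", "arguments": {"steps": [[[-0.003, 0, 0, 0, 0, 0], [0, 0.007, 0, 0, 0, 0], [0.004, 0, 0, 0, 0, 0], [0.004, -0.0002, 0, 0, 0, 0], [0.004, -0.0002, 0, 0, 0, 0], [0.004, -0.0002, 0, 0, 0, 0], [0.004, -0.0002, 0, 0, 0, 0], [0.004, -0.0002, 0, 0, 0, 0], [0.004, -0.0002, 0, 0, 0, 0], [0.004, -0.0002, 0, 0, 0, 0]]]}}

```text
t: 18.98
tcp_pos: [0.537, 0.0052, 0.0689]
tool_rot: [0.987, 0.161, -0.0, -0.0]
force: [0.1, -0.8, -1.1]
finger_gap: 0.225
```

Run:
```python
from h import *
js()
s=manip.snapshot("wrist"); save(s,"w12.png",scale=1.5);plate(s);js()
s=manip.snapshot("side"); save(s,"s12.png",crop=(160,120,360,270),scale=4);plate(s)
```

```text
t 18.98 jigpos [-62.8   9.8  68.9] yawerr -0.02 Fj [-0.14 -0.75 -1.09] gap 0.225
plate [ 0.9 21.5] [100.2  90.9] 0.0 0.58
t 19.07 jigpos [-62.2   9.6  69. ] yawerr -0.02 Fj [ 0.57  0.5  -1.1 ] gap 0.228
plate [11.6 18. ] [ 83.8 121. ] 89.46 0.92
```

View pics/w12.png

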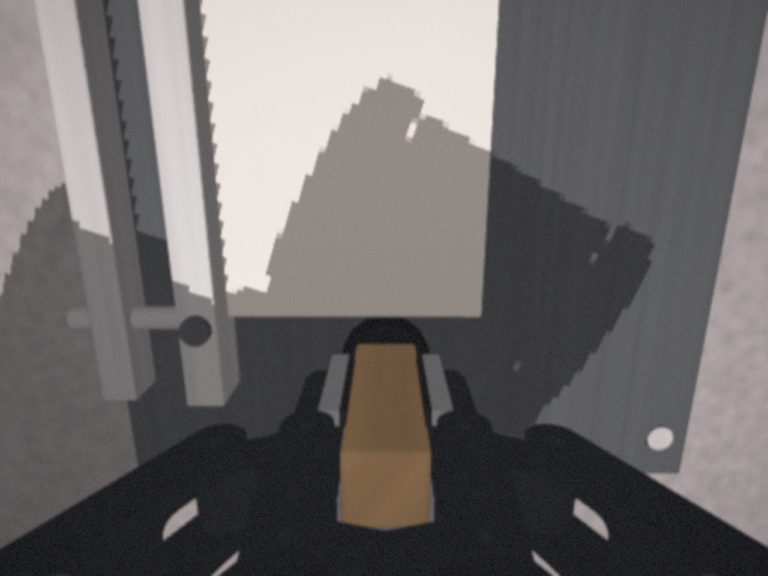

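View pics/s12.png

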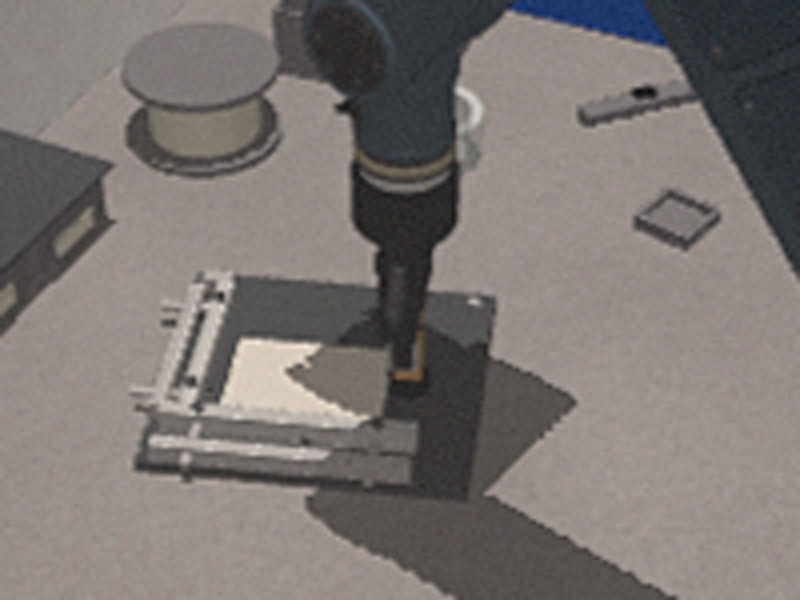

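>>> {"name": "play_rows", "arguments": {"steps": [[[0.002, 0, 0, 0, 0, 0], [0.002, 0, 0, 0, 0, 0], [0.002, -0.0002, 0, 0, 0, 0], [0.002, 0, 0, 0, 0, 0], [0.002, -0.0002, 0, 0, 0, 0], [0.002, 0, 0, 0, 0, 0], [0, 0, 0, 0, 0, 0]]]}}

```text
t: 20.05
tcp_pos: [0.5484, 0.0093, 0.0689]
tool_rot: [0.987, 0.161, 0.0, 0.0]
force: [-0.5, 0.2, -0.3]
finger_gap: 0.22
```

Run:
```python
from h import *
js()
s=manip.snapshot("wrist"); plate(s);js()
```

```text
t 20.05 jigpos [-50.7  10.1  68.9] yawerr -0.03 Fj [-0.44  0.38 -0.3 ] gap 0.22
plate [13.4 21.6] [90.2 99.7] 90.0 0.95
t 20.15 jigpos [-50.7  10.1  68.9] yawerr -0.03 Fj [-0.33 -0.13 -1.83] gap 0.223
```

>>> {"name": "play_rows", "arguments": {"steps": [[[0.001, 0, 0, 0, 0, 0], [0.001, 0, 0, 0, 0, 0], [0.0005, 0, 0, 0, 0, 0], [0, 0, 0, 0, 0, 0]]]}}

```text
t: 20.65
tcp_pos: [0.5503, 0.0101, 0.0689]
tool_rot: [0.987, 0.161, -0.0, -0.0]
force: [-1.6, -1.4, -1.0]
finger_gap: 0.221
```

Run:
```python
from h import *
js()
s=manip.snapshot("wrist"); plate(s);js()
```

```text
t 20.65 jigpos [-48.5  10.2  68.9] yawerr -0.02 Fj [-1.93 -0.8  -1.  ] gap 0.221
plate [15.4 21.5] [89.9 99.6] 90.0 0.64
t 20.75 jigpos [-48.5  10.2  68.9] yawerr -0.03 Fj [-0.1   0.31 -2.  ] gap 0.22
```

>>> {"name": "play_rows", "arguments": {"steps": [[[0.0005, 0, 0, 0, 0, 0], [0, 0, 0, 0, 0, 0]]]}}

```text
t: 21.0
tcp_pos: [0.5509, 0.0102, 0.0689]
tool_rot: [0.987, 0.161, 0.0, 0.0]
force: [-1.1, -1.2, -1.5]
finger_gap: 0.218
```

Run:
```python
from h import *
js()
for i in range(3): s=manip.snapshot("wrist");js()
plate(s)
```

```text
t 21.0 jigpos [-48.   10.2  68.9] yawerr -0.02 Fj [-1.4  -0.8  -1.52] gap 0.218
t 21.05 jigpos [-48.   10.1  68.9] yawerr -0.02 Fj [-1.08 -0.52 -1.28] gap 0.226
t 21.1 jigpos [-48.   10.2  68.9] yawerr -0.03 Fj [-1.05  0.57 -1.77] gap 0.221
t 21.15 jigpos [-48.   10.1  68.9] yawerr -0.03 Fj [-1.33 -0.79 -1.63] gap 0.22
plate [16.  21.4] [90.6 99.6] 90.0 0.58
```

>>> {"name": "play_rows", "arguments": {"steps": [[[0.0005, 0, 0, 0, 0, 0], [0.0004, 0, 0, 0, 0, 0], [0, 0, 0, 0, 0, 0]]]}}

```text
t: 21.58
tcp_pos: [0.5518, 0.0105, 0.0689]
tool_rot: [0.987, 0.161, 0.0, 0.0]
force: [-0.7, -0.5, -1.4]
finger_gap: 0.219
```

Run:
```python
from h import *
js()
for i in range(3): s=manip.snapshot("wrist");js()
plate(s)
```

```text
t 21.57 jigpos [-47.1  10.2  68.9] yawerr -0.03 Fj [-0.8  -0.23 -1.35] gap 0.219
t 21.62 jigpos [-47.1  10.2  68.9] yawerr -0.03 Fj [ 0.33 -0.8  -1.44] gap 0.219
t 21.68 jigpos [-47.1  10.2  68.9] yawerr -0.03 Fj [-1.09 -0.37 -1.07] gap 0.226
t 21.73 jigpos [-47.1  10.2  68.9] yawerr -0.02 Fj [-0.32  0.22 -1.11] gap 0.22
plate [16.9 21.5] [90.7 99.6] 90.0 0.95
```

>>> {"name": "play_rows", "arguments": {"steps": [[[0.0005, 0, 0, 0, 0, 0], [0.0005, 0, 0, 0, 0, 0], [0, 0, 0, 0, 0, 0]]]}}

```text
t: 22.15
tcp_pos: [0.5522, 0.0108, 0.0688]
tool_rot: [0.987, 0.161, -0.001, -0.0]
force: [-2.3, -0.8, -0.1]
finger_gap: 0.22
```

Run:
```python
from h import *
js()
for i in range(3): s=manip.snapshot("wrist");js()
plate(s)
```

```text
t 22.15 jigpos [-46.5  10.3  68.8] yawerr -0.02 Fj [-2.47 -0.05 -0.07] gap 0.22
t 22.2 jigpos [-46.5  10.3  68.8] yawerr -0.02 Fj [-1.95 -0.88 -0.83] gap 0.224
t 22.25 jigpos [-46.5  10.3  68.8] yawerr -0.02 Fj [-1.84 -0.36 -0.64] gap 0.219
t 22.3 jigpos [-46.5  10.3  68.8] yawerr -0.02 Fj [-2.27 -0.76 -0.3 ] gap 0.22
plate [17.1 21.5] [ 90.8 100.1] 90.0 0.59
```

>>> {"name": "play_rows", "arguments": {"steps": [[[0.0005, 0, 0, 0, 0, 0], [0, 0, 0, 0, 0, 0]]]}}

```text
t: 22.6
tcp_pos: [0.5524, 0.011, 0.0688]
tool_rot: [0.987, 0.161, -0.001, -0.0]
force: [-3.8, -2.0, 0.6]
finger_gap: 0.222
```

Run:
```python
from h import *
js()
for i in range(3): s=manip.snapshot("wrist");js()
plate(s)
```

```text
t 22.6 jigpos [-46.3  10.4  68.8] yawerr -0.01 Fj [-4.27 -0.7   0.59] gap 0.222
t 22.65 jigpos [-46.4  10.4  68.8] yawerr -0.02 Fj [-4.51 -1.   -0.42] gap 0.219
t 22.7 jigpos [-46.3  10.4  68.8] yawerr -0.02 Fj [-4.96  0.63  0.19] gap 0.221
t 22.75 jigpos [-46.3  10.4  68.8] yawerr -0.01 Fj [-4.7  -0.87 -0.85] gap 0.22
plate [17.2 21.6] [ 90.2 100.1] 90.0 0.8
```

>>> {"name": "play_rows", "arguments": {"steps": [[[-0.004, 0, 0, 0, 0, 0], [-0.006, 0, 0, 0, 0, 0], [0, 0, -0.05, 0, 0, 0], [0, 0.01, -0.06, 0, 0, 0], [0, 0.01, -0.06, 0, 0, 0], [0, 0, 0, 0, 0, 0], [0, 0, 0, 0, 0, 0]]]}}

```text
t: 23.68
tcp_pos: [0.5495, -0.011, 0.2386]
tool_rot: [0.987, 0.161, 0.0, -0.0]
force: [-0.1, -0.3, -1.1]
finger_gap: 0.221
```

Run:
```python
from h import *
s=manip.snapshot("wrist"); save(s,"w13.png",crop=(100,0,360,200),scale=3);plate(s);js()
g=cv2.cvtColor(s["img"],cv2.COLOR_RGB2GRAY).astype(np.float32)
def val(x,y,z):
    u=proj(s,J+ex*x/1e3+ey*y/1e3+[0,0,z/1e3]); return int(cv2.getRectSubPix(g,(1,1),(float(u[0]),float(u[1])))[0,0])
k=manip.regions_of("plate_mid",s)[0]; m=k["pixels"].astype(np.uint8); c=max(cv2.findContours(m,0,cv2.CHAIN_APPROX_NONE)[0],key=len)
print([ (q.tolist(),jig(ray(s,q,.02))[:2].tolist()) for q in cv2.approxPolyDP(c,4,True)[:,0]])
```

```text
plate [27.3 21.6] [ 89.9 118.4] 90.0 0.91
t 23.77 jigpos [-56.8  -8.9 237.1] yawerr -0.02 Fj [ 0.49  0.16 -1.85] gap 0.223
[([177, 18], [86.5, 64.4]), ([183, 145], [-29.8, 66.2]), ([271, 146], [-30.9, -23.3]), ([272, 20], [84.8, -22.9])]
```

View pics/w13.png

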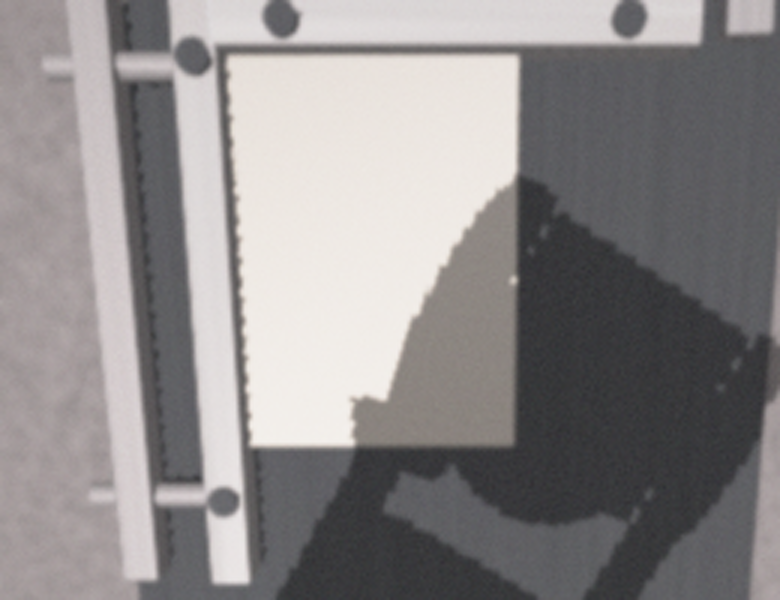

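Run:
```python
from h import *
s=manip.snapshot("wrist");js()
g=cv2.cvtColor(s["img"],cv2.COLOR_RGB2GRAY).astype(np.float32)
def V(x,y,z):
    u=proj(s,J+ex*x/1e3+ey*y/1e3+[0,0,z/1e3]); return cv2.getRectSubPix(g,(1,1),(float(u[0]),float(u[1])))[0,0]
def edge(f,ts,up):
    v=np.array([f(t) for t in ts]); d=np.diff(v)*(1 if up else -1); i=d.argmax(); w=np.clip(d[max(0,i-6):i+7],0,None); return round(float((w*ts[max(0,i-6):i+7][:len(w)]).sum()/w.sum()),2)
Y=np.arange(55,72,.25)
print("plate +y edge at z20:",[(x,edge(lambda y:V(x,y,20),np.arange(55,70,.25),False)) for x in range(-25,85,12)])
print("bar long top edge z32:",[(x,edge(lambda y:V(x,y,32),np.arange(62,72,.25),True)) for x in range(-60,85,12)])
print("plate +x edge z20:",[(y,edge(lambda x:V(x,y,20),np.arange(78,90,.25),False)) for y in range(-20,62,10)])
print("short bar z32:",[(y,edge(lambda x:V(x,y,32),np.arange(83,93,.25),True)) for y in range(-20,62,10)])
print("plate -y edge:",[(x,edge(lambda y:V(x,y,20),np.arange(-29,-18,.25),True)) for x in range(-25,85,12)])
```

```text
t 23.88 jigpos [-56.6  -9.1 236.9] yawerr -0.01 Fj [ 0.41  0.27 -0.89] gap 0.224
plate +y edge at z20: [(-25, 66.05), (-13, 66.21), (-1, 66.42), (11, 66.57), (23, 66.23), (35, 65.86), (47, 65.88), (59, 66.32), (71, 66.34), (83, 66.35)]
bar long top edge z32: [(-60, 66.47), (-48, 66.13), (-36, 66.48), (-24, 66.62), (-12, 66.58), (0, 66.52), (12, 66.52), (24, 66.5), (36, 66.58), (48, 66.58), (60, 66.6), (72, 66.62), (84, 66.31)]
plate +x edge z20: [(-20, 86.91), (-10, 86.79), (0, 86.81), (10, 86.91), (20, 86.83), (30, 86.91), (40, 86.93), (50, 86.95), (60, 86.8)]
short bar z32: [(-20, 87.05), (-10, 87.04), (0, 87.04), (10, 87.05), (20, 87.07), (30, 87.1), (40, 87.06), (50, 87.07), (60, 87.12)]
plate -y edge: [(-25, -23.78), (-13, -23.61), (-1, -23.72), (11, -23.56), (23, -24.06), (35, -23.8), (47, -23.71), (59, -23.86), (71, -23.7), (83, -23.6)]
```

>>> {"name": "play_rows", "arguments": {"steps": [[[-0.0404, 0.0466, 0, 0, 0, 0], [-0.0404, 0.0466, 0, 0, 0, 0], [-0.0404, 0.0466, 0, 0, 0, 0], [-0.0404, 0.0466, 0, 0, 0, 0], [-0.0404, 0.0466, 0, 0, 0, 0], [0, 0, 0.03, 0, 0, 8.05], [0, 0, 0.03, 0, 0, 8.05], [0, 0, 0.03, 0, 0, 8.05], [0, 0, 0.03, 0, 0, 8.05], [0, 0, 0, 0, 0, 0]]]}}

```text
t: 25.12
tcp_pos: [0.4312, -0.2946, 0.116]
tool_rot: [0.993, -0.118, -0.003, -0.002]
force: [1.0, 1.2, -0.7]
finger_gap: 0.223
```

Run:
```python
from h import *
s=manip.snapshot("wrist"); save(s,"w14.png",scale=1.5);st()
for k in manip.regions_of("stand_floor",s)[:1]: print(k["rect"],k["score"])
for k in manip.pinpoint("stand_floor",s)[:1]: print(round(k["score"],2),ray(s,k["point"],.005))
for k in manip.pinpoint("pusher_grip",s)[:1]: print(round(k["score"],2),ray(s,k["point"],.111))
# project stand outline guess
im=cv2.imread("pics/w14.png")
b=np.radians(-13.55)
for C,col in (((.4297,-.294),(0,0,255)),):
  for h,z in ((.027,.014),(.022,.005)):
    P=[proj(s,[C[0]+h*(sx*np.cos(b)-sy*np.sin(b)),C[1]+h*(sx*np.sin(b)+sy*np.cos(b)),z])*1.5 for sx,sy in ((1,1),(1,-1),(-1,-1),(-1,1))]
    cv2.polylines(im,[np.array(P,np.int32)],True,col,1)
cv2.imwrite("pics/w14b.png",im)
```

```text
t 25.18 tcp [ 0.4321 -0.2955  0.1175] yaw -0.2353 F [-0.38 -0.44 -0.28] T [-0.03  0.03  0.03] gap 0.221 q [-0.81  0.61  1.8   0.    0.74  0.99] zax [-0.003  0.003 -1.   ]
[220.4, 161.8, 297.9, 243.7] 0.71
0.93 [ 0.43089739 -0.29354223  0.005     ]
0.68 [ 0.43022706 -0.29434548  0.111     ]
```

View pics/w14b.png

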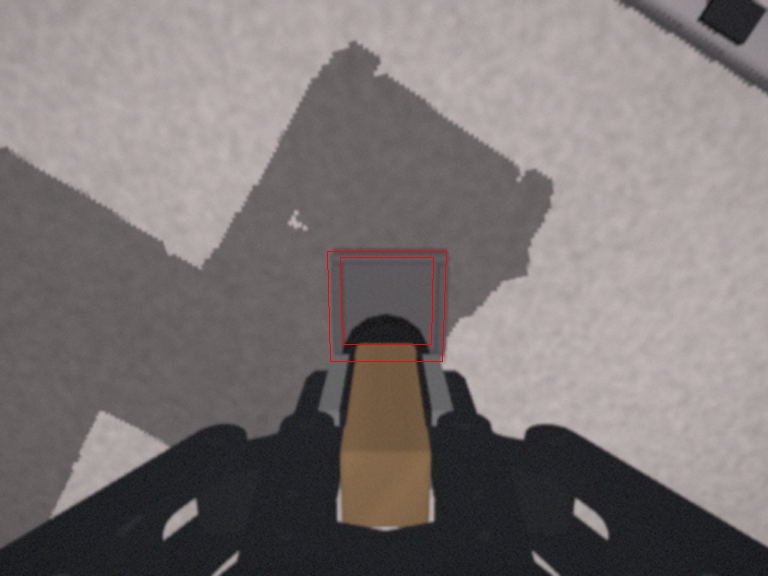

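>>> {"name": "play_rows", "arguments": {"steps": [[[0, 0, 0.025, 0, 0, 0], [0, 0, 0.02, 0, 0, 0], [0, 0, 0.008, 0, 0, 0], [0, 0, 0.003, 0, 0, 0], [0, 0, 0, 0, 0, 0]]]}}

```text
t: 25.95
tcp_pos: [0.4331, -0.2967, 0.0635]
tool_rot: [0.993, -0.118, 0.0, 0.0]
force: [0.5, -0.2, -1.4]
finger_gap: 0.226
```

Run:
```python
from h import *
s=manip.snapshot("wrist"); save(s,"w15.png",scale=1.2);st()
```

```text
t 26.0 tcp [ 0.4331 -0.2967  0.0636] yaw -0.2376 F [-0.18  0.04 -1.09] T [-0.02 -0.05  0.03] gap 0.223 q [-0.81  0.71  1.82  0.    0.61  0.99] zax [ 0.001 -0.001 -1.   ]
```

View pics/w15.png

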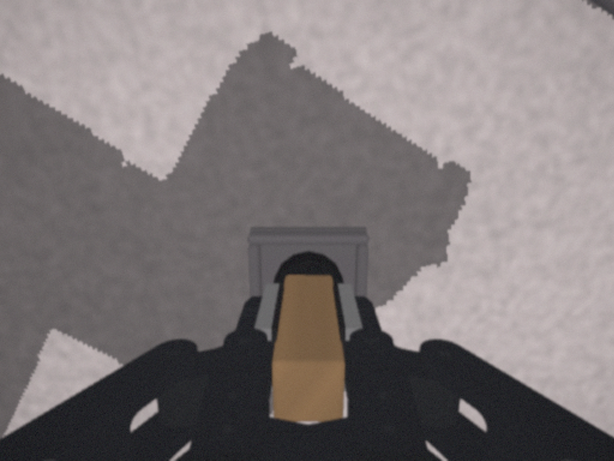

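>>> {"name": "play_rows", "arguments": {"steps": [[[0, 0, 0.002, 0, 0, 0], [0, 0, 0.0015, 0, 0, 0], [0, 0, 0.001, 0, 0, 0], [0, 0, 0, 0, 0, 0]]]}}

```text
t: 26.5
tcp_pos: [0.4328, -0.2964, 0.0588]
tool_rot: [0.993, -0.119, 0.0, 0.0]
force: [-1.0, 1.4, 3.9]
finger_gap: 0.222
```

Run:
```python
from h import *
st()
```

```text
t 26.5 tcp [ 0.4328 -0.2964  0.0588] yaw -0.2378 F [-0.96  1.37  3.94] T [ 0.1   0.13 -0.04] gap 0.222 q [-0.81  0.72  1.83  0.    0.6   0.99] zax [ 0. -0. -1.]
```

Contact with the floor (about 5 N up). Release.

>>> {"name": "play_rows", "arguments": {"steps": [[[0, 0, 0, 0, 0, 0], [0, 0, 0, 0, 0, 0], [0, 0, 0, 0, 0, 0], [0, 0, 0, 0, 0, 0], [0, 0, -0.02, 0, 0, 0], [0, 0, -0.05, 0, 0, 0], [0, 0, -0.06, 0, 0, 0], [-0.03, 0, -0.04, 0, 0, 0], [0, 0, 0, 0, 0, 0], [0, 0, 0, 0, 0, 0]]], "fingers": 1.0}}

```text
t: 27.75
tcp_pos: [0.4035, -0.2892, 0.228]
tool_rot: [0.993, -0.119, -0.0, -0.0]
force: [0.0, -0.0, 0.5]
finger_gap: 0.998
```

Run:
```python
from h import *
s=manip.snapshot("wrist"); save(s,"w16.png",scale=1.2);st()
for l,z in dict(pusher_grip=.053,stand_floor=.005).items():
    for k in manip.pinpoint(l,s)[:1]: print(l,round(k["score"],2),np.round(ray(s,k["point"],z),4))
s=manip.snapshot("side"); save(s,"s16.png",scale=1.5); plate(s)
for l,z in dict(pusher_grip=.053,stand_floor=.005).items():
    for k in manip.pinpoint(l,s)[:1]: print(l,round(k["score"],2),np.round(ray(s,k["point"],z),4))
s=manip.snapshot("top"); plate(s)
for l,z in dict(gauge_mid=.018,carton=0,knife=0).items():
    for k in manip.pinpoint(l,s)[:1]: print(l,round(k["score"],2),np.round(ray(s,k["point"],z),4))
```

```text
t 27.8 tcp [ 0.4035 -0.2891  0.2274] yaw -0.238 F [ 1.22  0.36 -0.29] T [ 0.01 -0.03  0.  ] gap 0.999 q [-0.85  0.4   1.78  0.    0.96  0.96] zax [-0.001  0.001 -1.   ]
pusher_grip 0.74 [ 0.4293 -0.2954  0.053 ]
stand_floor 0.82 [ 0.4301 -0.294   0.005 ]
plate [26.9 18.5] [124.7  79.1] 3.17 0.6
pusher_grip 0.6 [ 0.4256 -0.3041  0.053 ]
stand_floor 0.41 [ 0.4236 -0.2982  0.005 ]
plate [26.3 21.4] [121.2  92.5] 0.68 0.69
gauge_mid 0.51 [ 0.7338 -0.0378  0.018 ]
carton 0.63 [0.4843 0.401  0.    ]
knife 0.69 [ 0.5179 -0.4509  0.    ]
```

View pics/w16.png

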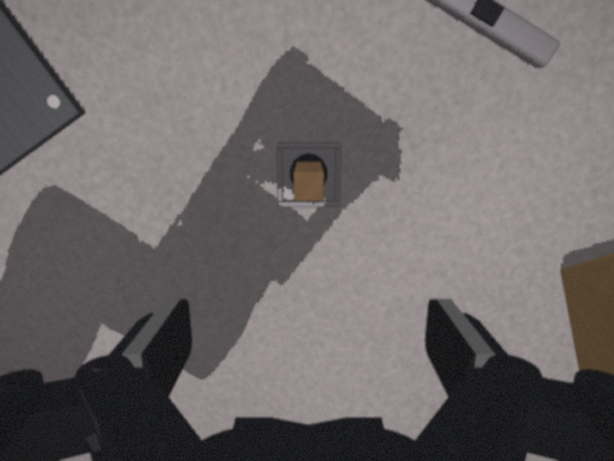

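View pics/s16.png

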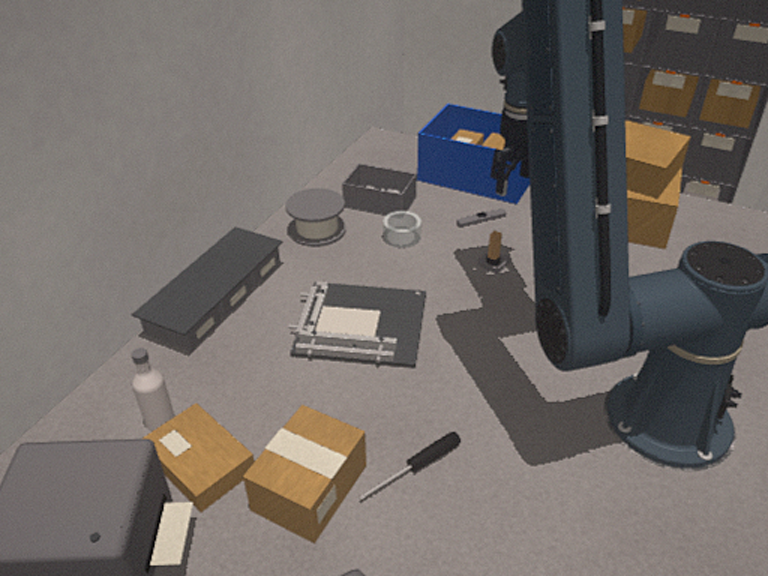

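```bash
python3 -c "
from station import manip
print(manip.sign_off())"
```

```text
the job is handed in; nothing more can be done
None
```

The plate is seated against both bars, the pusher is back in its stand, and I handed the job in about 28 s into the 72 s allowed. No verdict came back.

- **Long fence:** The plate first jammed part-way, at about 3° to the bar with 3–4 N on the tool. I backed off, moved the foot 25 mm towards +x and pushed again. It then lay flush and was pressed at about 4.7 N for roughly 0.15–0.3 s.
- **Short fence:** I slid the plate along the long bar until it met the short one, then pressed at about 4.7 N for roughly 0.15–0.3 s. It was square to the bars when I pressed.
- **Plate position:** The wrist camera, after both pushes, put the plate's edges within about 0.7 mm of the long bar's face and about 0.3 mm of the short bar's face. I had no feeler reading to confirm this.
- **Pusher:** It stands upright and released, about 1.6 mm from the stand's centre by the wrist camera.
- **Other things:** The carton, knife and gauge block were not touched. The top camera's estimates of them differ from the start by 3 mm (gauge block) to about 8 mm (carton and knife). I took that as network noise.
- **Where the checks disagreed:** The side camera put the plate about 3° off square and the pusher about 6 mm off centre. It views from far off with a bar hiding part of the plate, so I trusted the close wrist view. The top camera gave the plate as 0.7° off, within the limit.

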